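# Clamp a tube in the test cradle

## Robot

A 6-joint arm with a two-finger parallel gripper is mounted at the origin on the work surface. World frame = base frame: x ahead of the robot, y to its left, z up, the work surface at z = 0. Lengths are in m, angles in degrees, forces in N, time in s.
With the tool pointing down it reaches from about 0.325 to 0.775 m from the base axis. Payload 9.3 kg.
Tool frame: the origin (TCP) lies between the finger pads; the fingertips stand 22 mm ahead of it and the grasp point (between the pads) lies 3 mm ahead of it; z points along the fingers, y is the direction in which the jaws open and shut (so a half turn about z gives the same grasp; the last joint's range is limited). The gripper opens to 85 mm and grips with 20 to 120 N. Pads are 22 mm wide; open, the fingers measure 114 mm over their backs; the gripper's body (76 mm by 85 mm) begins 54 mm behind the grasp point. The pads swing forward as they close: fully open they stand 13 mm farther back than shut.
Start: joints at [-84.431, 14.817, 1.232, 76.415, 0, 81.257], TCP at [0.136, -0.533, 0.253] pointing down, gripper open.
Joint ranges: [-174.27, 174.27], [-52.1, 104.24], [-59.71, 78.15], [-110.17, 111.67], [-87.03, 83.33], [-180, 180]. Speed limits (degrees/s): [127.2, 127.2, 159.86, 180, 180, 180].

## Interface

Orientations are given as a 3x3 rotation matrix whose columns are the frame's x, y, z axes.
In Python, from plant import arm gives the robot as it stands.
- The arm moves only by the tool play_rows, never from a script. Its argument "commands" is a list that holds one entry, the list of rows, each a list of 7 numbers: the shift along the tool's x, y, z in mm, then the turn, a rotation vector about the tool's x, y, z in rad, then the finger opening in mm, from 0 to 85.4. In form: [[[x, y, z, ax, ay, az, fingers], ...]]. A call has 1 to 20 rows; each row is the pose to reach, as a shift and turn from the pose measured when the call began, along the tool's axes at that moment; what a row does not reach only later rows make up. A row lasts 1/10 s, in which the tool goes at most 50 mm and 8.59 degrees, less where a joint would pass 70% of its speed; a pose out of reach is approached as far as the arm can. A call with a gripper value outside its range is refused whole. The fingers move at their own pace and stop on an object; "grip_force" is the grip in N (left out, the last holds). Time passes only in rows, so rows that repeat a pose let the fingers close. It gives the time, the measured TCP pose, the force and the opening at its end, in the units of the state.
- arm.observe(): the state, without advancing time (a new reading comes with each control period).
- arm.grab_frame(name): name is "scene" or "top"; returns (picture, depth): 420x560x3 uint8, red, green, blue; 420x560 float32, m along the optical axis (not along the pixel's ray), 0 where there is no reading.
- arm.get_calibration(name): a dict with "K" (3x3 intrinsics, pixels), "world_from_camera" (4x4, takes a point from camera to world coordinates). Camera axes: x right, y up, looking along -z (the intrinsics and any distortion apply to the point x, -y, -z); pixel columns grow to the right and rows downward; lengths in m; the calibration is good to about 2 mm. A picture is of the moment at which its call begins. get_calibration takes no time and is no camera call.
- arm.hand_in(): hands the job in, once; it reports no verdict.
Trained networks look in the newest picture that a camera, given by its name, has taken for a name from the list of things; names that differ only in an ending like _2 or _b are one class to them, and where a whole thing is asked for, a point or a joint stands for the part that bears it (a point fixed in the world has none). Each returns a list of dicts, best first, with "confidence" (0 to 1); they miss things now and then, are a little off and sometimes report something else, mostly with a low value. They report only what shows in the picture. A call takes as long as a camera call. They do not tell look-alikes from the thing itself.
- arm.recognise(thing, camera): "box" ([centre column, centre row, width, height] in pixels, round what is visible of it).
The state is a dict: "clock": time; "q": joint angles; "joint_velocities": joint speeds; "joint_efforts": joint torques, N m; "position": TCP position; "ee_rot": TCP orientation; "force": force on the tool from outside, world axes, zero at the start; "ft_torque": the same for the moment, N m; "opening": finger opening in m.
Only numpy, scipy, OpenCV 4.12 (cv2) and the standard library are available. Lean on these libraries where they do the work, as an engineer would, in place of code of your own. Each camera call takes 0.05 s, during which the arm holds its last target.

## Task

Load the tube lying in the wooden rest into the test cradle: lift the sprung clamp bar by its knob and turn it aside, lay the tube in the trough with its brown base towards the sprung brass contact and slide it until the contact is pushed fully in, then swing the bar back to its closed stop and lower it gently onto the glass (never let it snap down), and let go. Leave the canister and the standing tube as they are.

Things in the scene. Friction and masses are not known exactly. Their poses are not given: they have to be found in the camera images.
- tube: Glass tube to load, lying level: 32 mm diameter all along, 120 mm long, 50 to 100 g. Origin on its axis at mid-length; x runs along it to the base: domed glass -60 to +22 mm, brown base to +50, then a central key 8 mm thick to +60. It starts in a wooden V trough (width 26 mm, reaching up to 14 mm below the tube's axis, so its sides are free to grip), axis 45 mm over the counter.
- cradle: Fixed test cradle, base plate 170 x 225 x 10 mm. Origin on the counter under the trough. y runs along the trough towards the sprung contact, x to the bar's pivot. The closed bar (14 mm wide) crosses the trough at y = 0. The black contact block is 36 mm wide, 72 mm tall and reaches 47 mm beyond the contact's free face.
- trough_mid (a point): Point on the axis that a tube lying in the trough has: over the cradle's origin, 45 mm above the counter (axes as the cradle's). The V trough spans y = -60 to +26 mm with both ends open; it is 26 mm wide and reaches up to 14 mm below this axis, so fingers beside the tube pass it. The tube's base must point along +y.
- contact (a joint): Brass button, 20 mm across, on the trough's axis: travel along the cradle's +y, 0 free, 5 mm fully in at a hard stop. Where it is set along the trough differs each time and is not measured: free face at y = 33 to 57 mm (tube's origin then at y = -22 to +2 mm when home). Its spring is weak (at most 0.21 N): only the hard stop is felt, and friction in the trough keeps the tube where it is left.
- clamp_lift (a joint): Height of the clamp bar above its lowest position, 0 to 32 mm. Spring and weight push it down: about 4.7 N at 0, 0.1 N more per mm. A lug at the bar's tail locks it at the closed stop until lifted over 14 mm; let go at 0.1 to 0.9 rad of turn it lands on that lug at 14 mm, further round it goes right down beside the trough. Closed on a tube it stands at 6 mm.
- clamp_turn (a joint): Turn of the clamp bar about its upright pivot, counter-clockwise from above: 0 closed across the trough (a stop), 1.57 parallel to the trough and pointing to the cradle's -y, stop at 1.75 rad. Light friction keeps it where it is left.
- knob (a point): Point to grip on the bar's upright chrome knob: round shaft 22 mm in diameter, with a 26 mm cap, at the bar's free end, 135 mm from the pivot. The bar's top face is 22 mm below this point; the cap spans 12 to 22 mm above it. 89 mm over the counter when the bar is down. Moves with the bar; the knob does not spin on it.
- pivot (a point): Point on the clamp bar's fixed vertical pivot axis, 80 mm along the cradle's x from its origin, 89 mm over the counter.
- spare_tube: Bystander: the matching tube, standing upright on a rubber cap, 34 mm in diameter, 120 mm tall. Origin at the centre of its underside.
- canister: Bystander: clear screw-top canister of rubber bumpers, 76 mm in diameter, 105 mm tall. Origin at the centre of its underside.
- tube_base (a point): Tip of the key at the tube's base end, on the tube's axis, 60 mm from the tube's origin. In the trough it is the end that meets the contact.
There are look-alikes about, which are no part of the job. Leave any purple or red look-alike of the tube alone.

How it is judged (in metres and radians):
On the way, in this order (a step that is already met when the one before it is completed fails the run):
1. the clamp bar is turned aside (more than 1.0 rad) with the trough still empty (value of joint clamp_turn above 1 rad and distance between tube and cradle above 0.12 m), for 0.2 s.
2. with the bar still aside, the tube lies in the trough (axis within 4 mm of the trough's and within 0.1 rad of its direction), base towards the contact, which is pushed in more than 3 mm (value of joint clamp_turn above 0.9 rad and value of joint contact above 0.003 m and angle between the x axis of tube and the y axis of cradle, either way round below 0.1 rad and z of tube in the frame of cradle between 0.041 and 0.049 m and x of tube in the frame of cradle between -0.004 and 0.004 m and y of tube_base in the frame of cradle above 0.03 m), for 0.2 s.
At the end, for the whole second after the job is handed in: Tube at rest in the trough (within 4 mm and 0.1 rad), base towards the contact, which is pushed in over 3 of its 5 mm; bar closed (turn under 0.1 rad) and bearing on the glass (lift 3 to 9 mm); standing tube upright and, like the canister, within 30 mm of its place (value of joint clamp_turn below 0.1 rad and value of joint clamp_lift between 0.003 and 0.009 m and value of joint contact above 0.003 m and angle between the x axis of tube and the y axis of cradle, either way round below 0.1 rad and y of tube in the frame of cradle between -0.032 and 0.012 m and z of tube in the frame of cradle between 0.041 and 0.049 m and x of tube in the frame of cradle between -0.004 and 0.004 m and linear speed of tube below 0.02 m/s and angle between spare_tube's own z axis and vertical below 0.2 rad and distance of each of spare_tube, canister from where it was at the start of the episode below 0.03 m and y of tube_base in the frame of cradle above 0.03 m); the robot touches nothing.
It fails at once if the tube is pressed or struck by the cradle and clamp with more than 70 N, all contacts added up (contact force between tube and cradle above 70 N).
It fails at once if with the tube in the cradle the bar is let snap down across it (falls faster than 0.5 m/s) (velocity of joint clamp_lift below -0.5 m/s and value of joint clamp_turn below 0.9 rad and distance between tube and cradle below 0.08 m).
It fails at once if the standing tube is tipped over (angle between spare_tube's own z axis and vertical above 0.5 rad).
It fails at once if the canister is shoved more than 30 mm (distance of canister from where it was at the start of the episode above 0.03 m).
It also fails if it takes over 72 s, if anything falls off the work surface, if the arm or the gripper's body presses on something with over 40 N, if the wrist force passes 120 N, or if a joint passes its speed limit or range.

## Working session

There is one attempt and no reset: what is moved stays moved. The work goes in short steps, Python scripts to look and compute and a tool call to move; the robot and the scene stay as the last step left them, time stands still between calls to the robot, and variables do not carry over. Pictures are saved under pics/ and viewed, and the job is handed in when it is done.

Besides the shell and the picture viewer there is one more tool, called as name(argument=value, ...), one argument or row to a line, values as JSON. play_rows: Moves the arm, as the interface text tells. Its arguments: {"type":"object","properties":{"commands":{"type":"array","items":{"type":"array","items":{"type":"array","items":{"type":"number"}}}},"grip_force":{"type":"number"}},"required":["commands"]}

```bash
ls; mkdir -p pics; cat > h.py <<'E'
import numpy as np, cv2
from plant import arm
def grab(n,f):
    p,d=arm.grab_frame(n); cv2.imwrite('pics/'+f+'.png',p[:,:,::-1]); np.savez('pics/'+f,p=p,d=d); return p,d
def pts(n,d):
    c=arm.get_calibration(n);K=np.array(c['K']);T=np.array(c['world_from_camera'])
    v,u=np.mgrid[0:d.shape[0],0:d.shape[1]]
    k=c.get('dist',None)
    x=(u-K[0,2])/K[0,0]*d;y=(v-K[1,2])/K[1,1]*d
    P=np.stack([x,-y,-d],-1)@T[:3,:3].T+T[:3,3]
    P[d==0]=np.nan
    return P
E
python3 - <<'E'
from h import *
for n in('scene','top'):
    c=arm.get_calibration(n); print(n,c)
    grab(n,n+'0')
    for t in('tube','cradle','knob','spare_tube','canister','contact','tube_base','pivot'):
        print(t,[(np.round(r['box']).astype(int).tolist(),round(r['confidence'],2)) for r in arm.recognise(t,n)])
print(arm.observe())
E
```

```text
pics
scene {'K': array([[493.21049072,   0.        , 282.21231314],
       [  0.        , 493.21049072, 203.56254916],
       [  0.        ,   0.        ,   1.        ]]), 'world_from_camera': array([[ 0.85949339, -0.40968773,  0.30565843,  0.87958536],
       [ 0.51106727,  0.69933475, -0.49974108, -0.41412162],
       [-0.00901977,  0.58573617,  0.81045159,  1.07980217],
       [ 0.        ,  0.        ,  0.        ,  1.        ]])}
tube [([237, 142, 29, 26], 0.92), ([325, 158, 37, 20], 0.75), ([290, 186, 38, 25], 0.63), ([286, 122, 24, 26], 0.62)]
cradle [([252, 314, 110, 105], 0.9)]
knob [([241, 299, 82, 50], 0.64), ([343, 247, 20, 37], 0.49)]
spare_tube [([344, 246, 21, 35], 0.81)]
canister [([379, 209, 35, 46], 0.59)]
contact [([250, 313, 109, 113], 0.73), ([238, 297, 78, 48], 0.49), ([247, 278, 5, 8], 0.42)]
tube_base [([326, 155, 38, 17], 0.83), ([292, 185, 34, 27], 0.78), ([237, 139, 26, 29], 0.63), ([287, 122, 24, 27], 0.52)]
pivot [([252, 315, 107, 106], 0.69)]
top {'K': array([[462.16431936,   0.        , 290.93517256],
       [  0.        , 462.16431936, 207.17711785],
 
[... 989 characters left out ...]
8e+01,
        1.95300844e-03,  8.12568826e+01]), 'joint_velocities': array([-0.03008672,  0.07671465,  0.01582709, -0.02269169, -0.03793993,
        0.02968677]), 'joint_efforts': array([ 7.53648019e-04, -5.55367255e+01,  3.44731808e+01,  1.31084627e-03,
        1.78987142e-05, -2.84788619e-06]), 'position': array([ 0.13597447, -0.53292455,  0.25330466]), 'ee_rot': array([[ 9.68960729e-01,  2.47214691e-01,  4.01262083e-05],
       [ 2.47214693e-01, -9.68960728e-01, -6.02783624e-05],
       [ 2.39790233e-05,  6.83271543e-05, -9.99999997e-01]]), 'force': array([ 0.45027879, -0.71521945, -0.05403221]), 'ft_torque': array([ 0.03341094, -0.04208217,  0.02505556]), 'opening': 0.08560400020132704}
```

```bash
python3 - <<'E'
import cv2
a=cv2.imread('pics/top0.png')[80:340,120:450];cv2.imwrite('pics/t0z.png',cv2.resize(a,None,fx=2.3,fy=2.3,interpolation=cv2.INTER_CUBIC))
a=cv2.imread('pics/scene0.png')[90:390,160:460];cv2.imwrite('pics/s0z.png',cv2.resize(a,None,fx=2,fy=2,interpolation=cv2.INTER_CUBIC))
E
```

```text
(no output)
```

View pics/t0z.png

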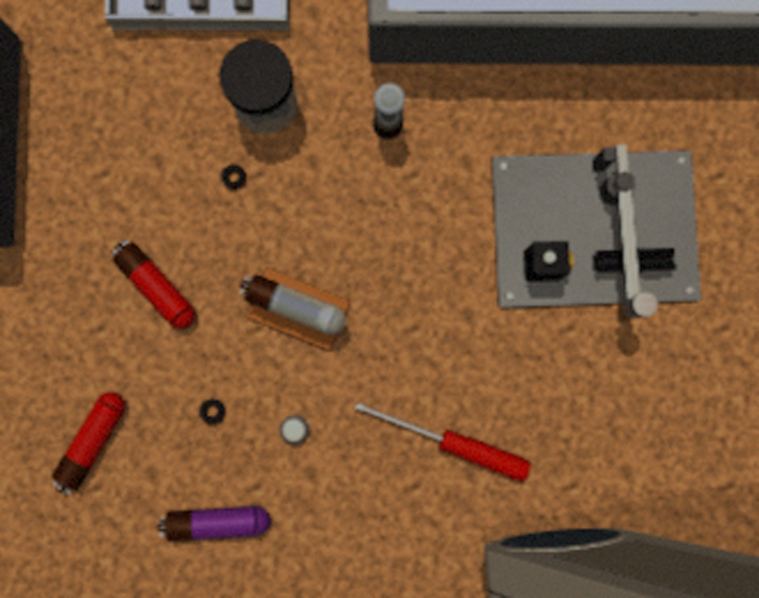

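View pics/s0z.png

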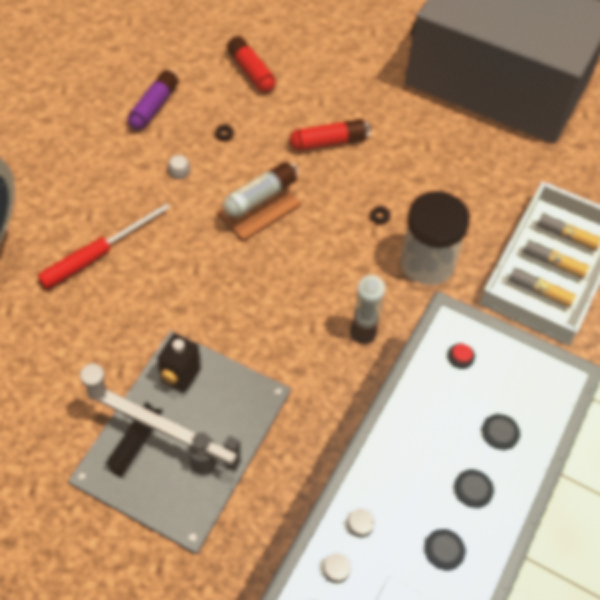

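The glass tube in the wooden rest, at top (248,212), is the target: clear glass, brown base, lying in a wooden V. The red tubes at (186,205) and (159,274) and the purple one at (214,307) are look-alikes. The cradle is at (377,181), with its knob at about (400,212). Next I measure the poses.

```bash
cat > m.py <<'E'
from h import *
import sys
d=np.load('pics/top0.npz');P=pts('top',d['d']);p=d['p'].astype(int)
def reg(u0,u1,v0,v1):
    m=np.zeros(P.shape[:2],bool);m[v0:v1,u0:u1]=1;return m
# plate
R=reg(325,430,135,225)
X=P[R];X=X[~np.isnan(X[:,2])]
pl=X[(X[:,2]>.004)&(X[:,2]<.018)]
u8=np.array(pl[:,:2]*1000,np.float32)
print('z counter',np.nanmedian(P[reg(300,320,250,280)][:,2]),'plate z',np.median(pl[:,2]))
m=R&(P[...,2]>.005)
mm=cv2.findContours(m.astype(np.uint8),cv2.RETR_EXTERNAL,cv2.CHAIN_APPROX_NONE)[0]
G=p[...,0]-p[...,2]
m2=(R&(G<40)).astype(np.uint8)
print('rect depth',cv2.minAreaRect(u8))
# knob cap
for lo,hi,n in((.100,.125,'cap'),(.055,.082,'bar'),):
    q=X[(X[:,2]>lo)&(X[:,2]<hi)];print(n,len(q),np.median(q,0),q.min(0),q.max(0))
# tube
T=P[reg(222,274,190,236)];T=T[~np.isnan(T[:,2])];q=T[T[:,2]>.052]
c=q.mean(0);w,s,vt=np.linalg.svd(q[:,:2]-c[:2]);print('tube',len(q),c,q[:,2].max(),vt[0],(q[:,:2]-c[:2])@vt[0] @ np.eye(1)[0] if 0 else '')
t=(q[:,:2]-c[:2])@vt[0];print(t.min(),t.max(),s)
E
python3 m.py
python3 - <<'E'
import cv2
a=cv2.imread('pics/top0.png')
cv2.imwrite('pics/c0.png',cv2.resize(a[135:230,325:435],None,fx=7,fy=6.3,interpolation=cv2.INTER_CUBIC))
cv2.imwrite('pics/tb0.png',cv2.resize(a[190:236,215:280],None,fx=10,fy=10,interpolation=cv2.INTER_CUBIC))
E
```

```text
z counter 0.0007311030212038272 plate z 0.009636909626260293
rect depth ((562.6351318359375, -41.55311584472656), (268.7167053222656, 231.78762817382812), 89.89384460449219)
cap 100 [ 0.46797236 -0.06638073  0.11005427] [ 0.45638023 -0.08081835  0.10289055] [ 0.47995123 -0.05482581  0.11736506]
bar 743 [ 0.53211807 -0.05598757  0.0684629 ] [ 0.45685204 -0.07348235  0.05521831] [0.64225751 0.04134645 0.08194611]
tube 504 [0.47241366 0.29068676 0.05848516] 0.06510055983596952 [0.38311029 0.92370261] 
-0.05498326624676394 0.058555121618249266 [0.68531169 0.18127321]
```

View pics/c0.png

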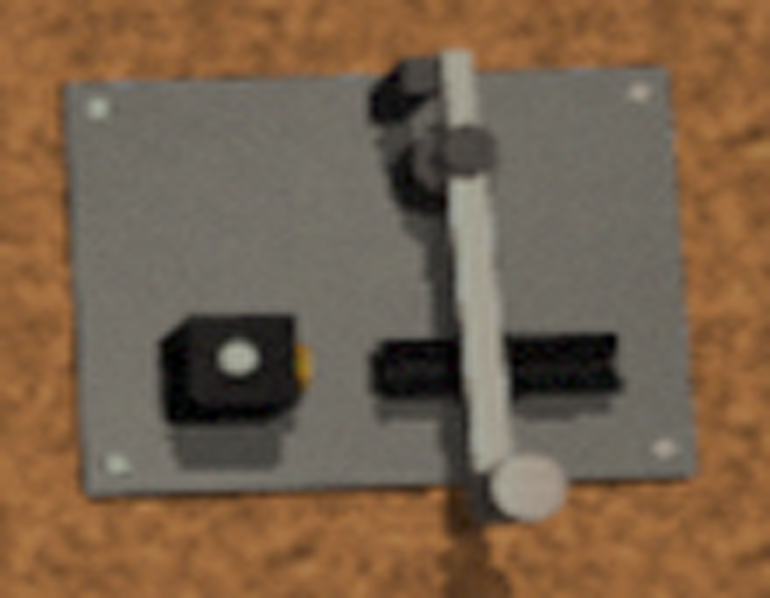

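View pics/tb0.png

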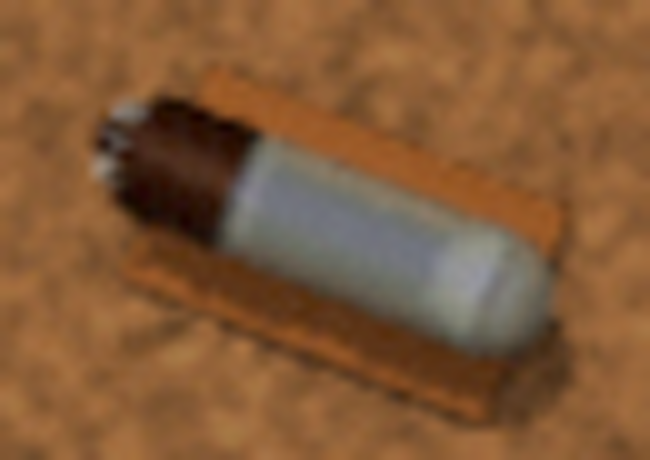

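```bash
cat >> h.py <<'E'
def ray(n,u,v,z):
    c=arm.get_calibration(n);K=np.array(c['K']);T=np.array(c['world_from_camera'])
    r=T[:3,:3]@np.array([(u-K[0,2])/K[0,0],-(v-K[1,2])/K[1,1],-1.])
    o=T[:3,3];return o+r*(z-o[2])/r[2]
E
python3 - <<'E'
from h import *
f=lambda x,y,z:ray('top',325+x/7-.5+.07,135+y/6.3-.5+.08,z)
C=[f(*a,.01) for a in((66,85),(668,68),(697,478),(84,496))]
for c in C:print('corner',c.round(4))
y1=C[0]-C[1];y2=C[3]-C[2];x1=C[0]-C[3];x2=C[1]-C[2]
for e in(y1,y2):print('len',np.linalg.norm(e),'yaw from y',np.degrees(np.arctan2(-e[0],e[1])))
for e in(x1,x2):print('len',np.linalg.norm(e),'yaw from x',np.degrees(np.arctan2(e[1],e[0])))
print('plate ctr',np.mean(C,0))
print('trough ends',f(372,367,.031),f(617,363,.031))
print('cap top',f(528,487,.111))
print('bar knob end',f(490,465,.067),'bar tail end',f(456,52,.067))
print('pivot top', f(470,150,.08))
print('contact face',f(308,364,.045), 'block top corners z.072',[f(*a,.072).round(4) for a in((190,316),(296,316),(296,400),(190,405))])
d=np.load('pics/top0.npz');P=pts('top',d['d'])
R=P[135:225,325:435]
for lo,hi in((.066,.078),):
  for (u0,u1,v0,v1,n) in((350,372,180,200,'block'),(385,405,140,168,'pivot'),(388,400,170,205,'bar')):
    q=P[v0:v1,u0:u1].reshape(-1,3);q=q[(q[:,2]>lo-.01)&(q[:,2]<hi+.02)];print(n,len(q),q.mean(0).round(4),q.min(0).round(4),q.max(0).round(4))
    if n=='bar':
      c=q.mean(0);vt=np.linalg.svd(q[:,:2]-c[:2])[2][0];print('bar dir',vt,np.degrees(np.arctan(vt[1]/vt[0])))
E
```

```text
corner [0.6421 0.072  0.01  ]
corner [ 0.6495 -0.1506  0.01  ]
corner [ 0.4808 -0.1561  0.01  ]
corner [0.4737 0.0675 0.01  ]
len 0.22279301125128162 yaw from y 1.923507222796212
len 0.22374798002666785 yaw from y 1.8027297670412612
len 0.16840030623427138 yaw from x 1.5322398707437785
len 0.168868145239241 yaw from x 1.857172424242685
plate ctr [ 0.5615269  -0.04178218  0.01      ]
trough ends [ 0.52330312 -0.03390258  0.031     ] [ 0.5248849  -0.12213333  0.031     ]
cap top [ 0.46829363 -0.06807693  0.111     ]
bar knob end [ 0.48066535 -0.06647266  0.067     ] bar tail end [ 0.64230603 -0.05853721  0.067     ]
pivot top [ 0.60085902 -0.05935978  0.08      ]
contact face [ 0.52267774 -0.00826681  0.045     ] block top corners z.072 [array([0.5377, 0.0374, 0.072 ]), array([0.5377, 0.0007, 0.072 ]), array([0.5052, 0.0013, 0.072 ]), array([0.5033, 0.038 , 0.072 ])]
block 247 [0.5195 0.0221 0.072 ] [ 0.5026 -0.002   0.0574] [0.5377 0.0413 0.0873]
pivot 167 [ 0.611  -0.0573  0.0688] [ 0.5815 -0.0693  0.0566] [ 0.6423 -0.0449  0.0774]
bar 226 [ 0.5326 -0.0628  0.0659] [ 0.491  -0.0735  0.0565] [ 0.5762 -0.0545  0.0734]
bar dir [-0.99835111 -0.05740258] 3.290734255113099
```

```bash
python3 - <<'E'
import cv2
a=cv2.imread('pics/scene0.png')
cv2.imwrite('pics/cs0.png',cv2.resize(a[250:375,190:315],None,fx=4.8,fy=4.8,interpolation=cv2.INTER_CUBIC))
E
```

```text
(no output)
```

View pics/cs0.png

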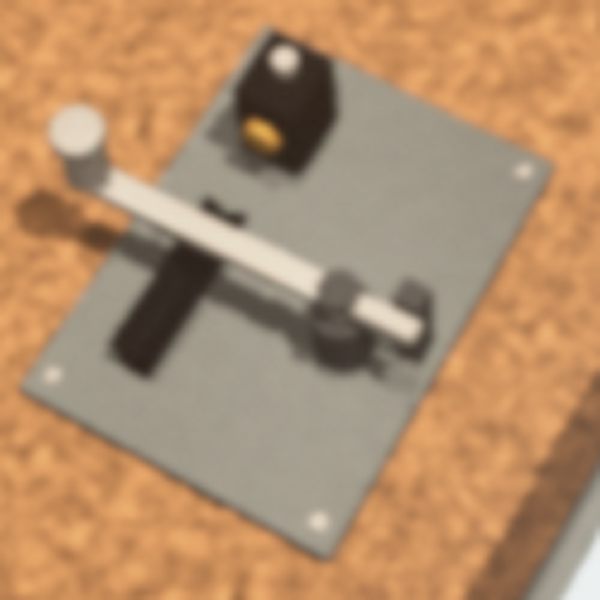

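```bash
python3 - <<'E'
from h import *
g=lambda x,y,z=.045:ray('top',215+x/10-.45,190+y/10-.45,z)
b=g(98,138);d=g(552,292)
print(b,d,np.linalg.norm(b-d),(b+d)/2,np.degrees(np.arctan2(*(b-d)[[1,0]])))
# sides of the body
for a in(((255,133),(215,245)),((475,222),(430,345))): 
    p=(g(*a[0])+g(*a[1]))/2; print(p,np.linalg.norm(g(*a[0])-g(*a[1])))
z=np.load('pics/top0.npz');P=pts('top',z['d'])[190:236,222:274].reshape(-1,3)
P=P[~np.isnan(P[:,2])]
q=P[P[:,2]>.050]
from scipy.optimize import least_squares
def res(s):
    n=np.array([-np.sin(s[2]),np.cos(s[2])]);l=(q[:,:2]-s[:2])@n
    return np.hypot(l,q[:,2]-s[3])-.016
def R(s): return np.r_[res(s)]
s=least_squares(lambda s:np.r_[res(s),10*((s[:2]-[.472,.29])@[np.cos(s[2]),np.sin(s[2])])],[.472,.29,1.178,.045],loss='soft_l1',f_scale=.003)
print(s.x,np.degrees(s.x[2]))
t=(q[:,:2]-s.x[:2])@[np.cos(s.x[2]),np.sin(s.x[2])];print(np.percentile(t,[0,1,99,100]))
E
```

```text
[0.49559172 0.34727165 0.045     ] [0.45757309 0.235942   0.045     ] 0.11764229117785521 [0.4765824  0.29160682 0.045     ] 71.14516687592109
[0.48301111 0.31363106 0.045     ] 0.029181775888555174
[0.4597154  0.26028627 0.045     ] 0.03208937288735687
[0.4724129  0.28983443 1.18944031 0.04480135] 68.14990984479935
[-0.0562405  -0.05339944  0.05667949  0.06213569]
```

```bash
cat >> h.py <<'E'
from scipy.spatial.transform import Rotation as Ro
def plan(x,y,z,yaw,off=.003):
    """grasp point target (3mm ahead of TCP) tool down, tool-x yaw deg"""
    o=arm.observe();R=np.array(o['ee_rot']);p=np.array(o['position'])
    c,s=np.cos(np.radians(yaw)),np.sin(np.radians(yaw))
    Rt=np.array([[c,s,0],[s,-c,0],[0,0,-1.]])
    t=np.array([x,y,z+off])
    return np.r_[(R.T@(t-p))*1000,Ro.from_matrix(R.T@Rt).as_rotvec()].round(3)
def st():
    o=arm.observe();R=np.array(o['ee_rot']);print('clk',round(o['clock'],2),'tcp',np.array(o['position']).round(4),'yaw',np.degrees(np.arctan2(R[1,0],R[0,0])).round(1),'F',np.array(o['force']).round(1),'op',round(o['opening']*1000,1),'q',np.array(o['q']).round(0))
E
python3 -c "
from h import *
st();print(plan(.468,-.067,.16,92))"
```

```text
clk 0.9 tcp [ 0.136  -0.5329  0.2533] yaw 14.3 F [ 0.5 -0.7 -0.1] op 85.6 q [-84.  15.   1.  76.   0.  81.]
[ 436.901 -369.387   90.29     0.       0.      -1.356]
```

play_rows(
  commands=[
    [[437,-369,90,0,0,-1.356,50],[437,-369,90,0,0,-1.356,50],[437,-369,90,0,0,-1.356,50],[437,-369,90,0,0,-1.356,50],[437,-369,90,0,0,-1.356,50],[437,-369,90,0,0,-1.356,50],[437,-369,90,0,0,-1.356,50],[437,-369,90,0,0,-1.356,50],[437,-369,90,0,0,-1.356,50],[437,-369,90,0,0,-1.356,50],[437,-369,90,0,0,-1.356,50],[437,-369,90,0,0,-1.356,50],[437,-369,90,0,0,-1.356,50],[437,-369,90,0,0,-1.356,50],[437,-369,90,0,0,-1.356,50]],
  ],
  grip_force=40,
)

```text
clock: 2.4
position: [0.4679, -0.0679, 0.1634]
ee_rot: [[-0.034, 0.999, -0.0], [0.999, 0.034, -0.0], [-0.0, -0.0, -1.0]]
force: [-1.3, -0.6, 0.1]
opening: 0.05
```

```bash
python3 - <<'E'
from h import *
st();print(plan(.468,-.067,.092,92))
grab('scene','s1')
a=cv2.imread('pics/s1.png');cv2.imwrite('pics/s1z.png',cv2.resize(a[180:380,150:350],None,fx=3,fy=3,interpolation=cv2.INTER_CUBIC))
E
```

```text
clk 2.4 tcp [ 0.4679 -0.0679  0.1634] yaw 92.0 F [-1.3 -0.6  0.1] op 50.0 q [-18.  10. -19.  61.  -0.  70.]
[ 0.944  0.172 68.419 -0.     0.    -0.   ]
```

View pics/s1z.png

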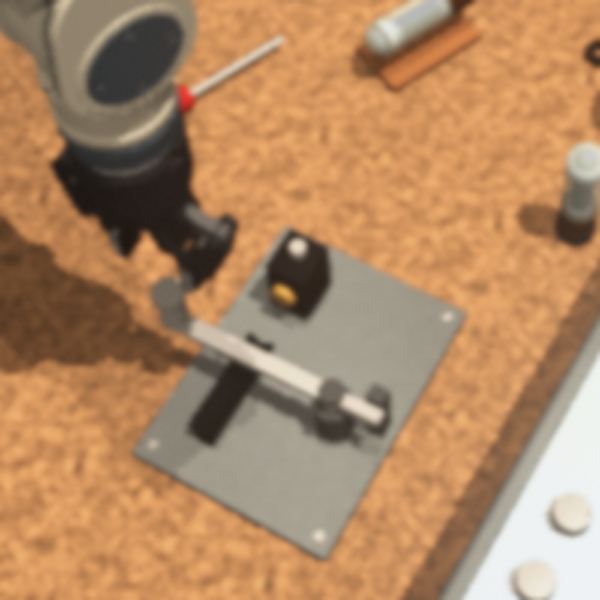

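The gripper hovers over the knob, which is at about (170,295) in the crop. I descend and grip.

play_rows(
  commands=[
    [[1,0,25,0,0,0,50],[1,0,50,0,0,0,50],[1,0,68,0,0,0,50],[1,0,68,0,0,0,50],[1,0,68,0,0,0,20],[1,0,68,0,0,0,15],[1,0,68,0,0,0,15],[1,0,68,0,0,0,15],[1,0,68,0,0,0,15],[1,0,68,0,0,0,15]],
  ],
  grip_force=40,
)

```text
clock: 3.45
position: [0.4675, -0.0673, 0.0963]
ee_rot: [[-0.034, 0.999, 0.0], [0.999, 0.034, -0.001], [-0.001, 0.0, -1.0]]
force: [-5.5, -1.2, 6.5]
opening: 0.0242
```

```bash
python3 - <<'E'
from h import *
st();R=np.array(arm.observe()['ee_rot'])
grab('scene','s2')
a=cv2.imread('pics/s2.png');cv2.imwrite('pics/s2z.png',cv2.resize(a[220:370,150:320],None,fx=3.5,fy=3.5,interpolation=cv2.INTER_CUBIC))
E
```

```text
clk 3.45 tcp [ 0.4675 -0.0673  0.0963] yaw 91.9 F [-5.5 -1.2  6.5] op 24.2 q [-18.  13. -25.  51.  -0.  70.]
```

View pics/s2z.png

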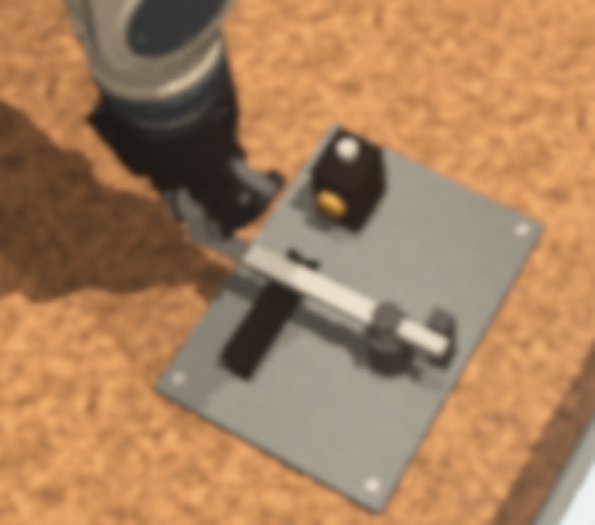

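play_rows(
  commands=[
    [[0,0,-1.5,0,0,0,15],[0,0,-3,0,0,0,15],[0,0,-3,0,0,0,15],[0,0,-3,0,0,0,15]],
  ],
  grip_force=40,
)

```text
clock: 3.9
position: [0.4679, -0.0674, 0.0993]
ee_rot: [[-0.034, 0.999, 0.001], [0.999, 0.034, -0.001], [-0.001, 0.001, -1.0]]
force: [3.3, -0.8, -4.8]
opening: 0.0245
```

play_rows(
  commands=[
    [[0,0,-5,0,0,0,15],[0,0,-10,0,0,0,15],[0,0,-15,0,0,0,15],[0,0,-20,0,0,0,15],[0,0,-22,0,0,0,15],[0,0,-22,0,0,0,15]],
  ],
  grip_force=40,
)

```text
clock: 4.5
position: [0.4681, -0.0674, 0.1217]
ee_rot: [[-0.034, 0.999, 0.002], [0.999, 0.034, -0.001], [-0.001, 0.002, -1.0]]
force: [4.9, 0.3, -7.7]
opening: 0.0244
```

```bash
python3 - <<'E'
from h import *
st()
grab('scene','s3')
a=cv2.imread('pics/s3.png');cv2.imwrite('pics/s3z.png',cv2.resize(a[220:370,150:320],None,fx=3.5,fy=3.5,interpolation=cv2.INTER_CUBIC))
# arc rows in tool frame
o=arm.observe();R=np.array(o['ee_rot']);p=np.array(o['position'])
k=p[:2]; yaw0=np.radians(2.2)
piv=k+.135*np.array([np.cos(yaw0),np.sin(yaw0)]);print('piv',piv)
for i in range(1,20):
    a=i*.08
    c,s=np.cos(a),np.sin(a);M=np.array([[c,-s],[s,c]])
    t=np.r_[piv+M@(k-piv),p[2]]
    print((R.T@(t-p)*1000).round(0).tolist(),-round(a,2))
E
```

```text
clk 4.5 tcp [ 0.4681 -0.0674  0.1217] yaw 91.9 F [ 4.9  0.3 -7.7] op 24.4 q [-18.  12. -23.  55.  -0.  70.]
piv [ 0.60297123 -0.06219631]
[-11.0, 0.0, 0.0] -0.08
[-21.0, 2.0, 0.0] -0.16
[-32.0, 4.0, 0.0] -0.24
[-42.0, 7.0, 0.0] -0.32
[-53.0, 11.0, 0.0] -0.4
[-62.0, 16.0, 0.0] -0.48
[-72.0, 21.0, 0.0] -0.56
[-80.0, 27.0, 0.0] -0.64
[-89.0, 34.0, 0.0] -0.72
[-97.0, 41.0, 0.0] -0.8
[-104.0, 49.0, 0.0] -0.88
[-110.0, 58.0, 0.0] -0.96
[-116.0, 67.0, 0.0] -1.04
[-121.0, 77.0, 0.0] -1.12
[-125.0, 87.0, 0.0] -1.2
[-129.0, 97.0, 0.0] -1.28
[-132.0, 107.0, 0.0] -1.36
[-133.0, 118.0, 0.0] -1.44
[-134.0, 129.0, 0.0] -1.52
```

View pics/s3z.png

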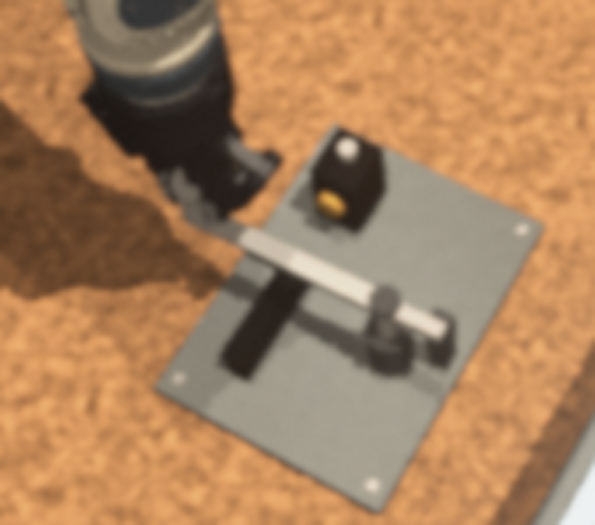

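The bar is up about 25 mm. I swing it aside along the arc.

play_rows(
  commands=[
    [[-11,0,0,0,0,-0.08,15],[-21,2,0,0,0,-0.16,15],[-32,4,0,0,0,-0.24,15],[-42,7,0,0,0,-0.32,15],[-53,11,0,0,0,-0.4,15],[-62,16,0,0,0,-0.48,15],[-72,21,0,0,0,-0.56,15],[-80,27,0,0,0,-0.64,15],[-89,34,0,0,0,-0.72,15],[-97,41,0,0,0,-0.8,15],[-104,49,0,0,0,-0.88,15],[-110,58,0,0,0,-0.96,15],[-116,67,0,0,0,-1.04,15],[-121,77,0,0,0,-1.12,15],[-125,87,0,0,0,-1.2,15],[-129,97,0,0,0,-1.28,15],[-132,107,0,0,0,-1.36,15],[-133,118,0,0,0,-1.44,15],[-133,118,0,0,0,-1.44,15],[-133,118,0,0,0,-1.44,15]],
  ],
  grip_force=40,
)

```text
clock: 6.55
position: [0.5896, -0.196, 0.121]
ee_rot: [[-0.995, 0.099, -0.001], [0.099, 0.995, -0.0], [0.0, -0.0, -1.0]]
force: [1.9, -0.1, -7.0]
opening: 0.0248
```

```bash
python3 - <<'E'
from h import *
st()
grab('scene','s4')
a=cv2.imread('pics/s4.png');cv2.imwrite('pics/s4z.png',cv2.resize(a[220:390,150:350],None,fx=3,fy=3,interpolation=cv2.INTER_CUBIC))
E
```

```text
clk 6.55 tcp [ 0.5896 -0.196   0.121 ] yaw 174.3 F [ 1.9 -0.1 -7. ] op 24.8 q [-26.  25.  -3.  62.  -0. -20.]
```

View pics/s4z.png

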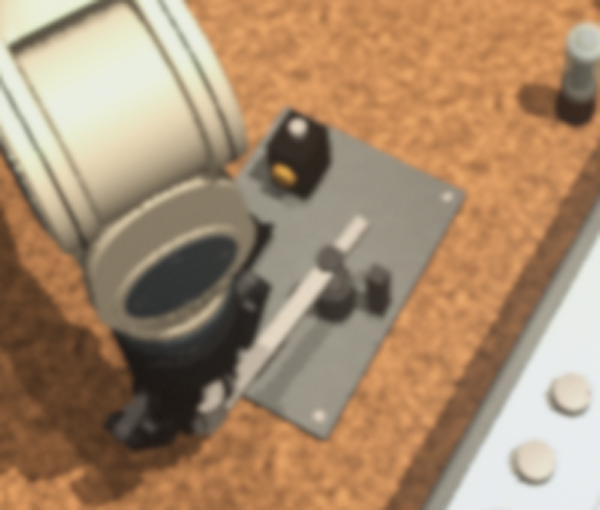

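The bar is aside. I lower it and release.

play_rows(
  commands=[
    [[0,0,6,0,0,0,15],[0,0,12,0,0,0,15],[0,0,18,0,0,0,15],[0,0,23,0,0,0,15],[0,0,23,0,0,0,15],[0,0,23,0,0,0,50],[0,0,23,0,0,0,50],[0,0,21,0,0,0,50],[0,0,21,0,0,0,50],[0,0,0,0,0,0,50],[0,0,-40,0,0,0,60],[0,0,-80,0,0,0,60],[0,0,-80,0,0,0,60]],
  ],
  grip_force=40,
)

```text
clock: 7.9
position: [0.5915, -0.1967, 0.2072]
ee_rot: [[-0.995, 0.099, 0.008], [0.099, 0.995, -0.004], [-0.009, -0.004, -1.0]]
force: [0.2, -0.2, 0.3]
opening: 0.0597
```

```bash
python3 - <<'E'
from h import *
st();print(plan(.4725,.2905,.11,247.5))
E
```

```text
clk 7.9 tcp [ 0.5915 -0.1967  0.2072] yaw 174.3 F [ 0.2 -0.2  0.3] op 59.7 q [-26.  23.   6.  73.  -0. -20.]
[ 1.67341e+02  4.73384e+02  9.10800e+01 -9.00000e-03  5.00000e-03
 -1.27700e+00]
```

play_rows(
  commands=[
    [[167,473,20,0,0,-1.277,60],[167,473,20,0,0,-1.277,60],[167,473,20,0,0,-1.277,60],[167,473,20,0,0,-1.277,60],[167,473,20,0,0,-1.277,60],[167,473,20,0,0,-1.277,60],[167,473,20,0,0,-1.277,60],[167,473,20,0,0,-1.277,60],[167,473,20,0,0,-1.277,60],[167,473,20,0,0,-1.277,60],[167,473,20,0,0,-1.277,60],[167,473,20,0,0,-1.277,60],[167,473,20,0,0,-1.277,60]],
  ],
)

```text
clock: 9.2
position: [0.4723, 0.2898, 0.1839]
ee_rot: [[-0.383, -0.924, 0.008], [-0.924, 0.383, -0.005], [0.001, -0.009, -1.0]]
force: [0.3, -0.9, -0.7]
opening: 0.0598
```

```bash
python3 - <<'E'
from h import *
st();print(plan(.4725,.2905,.048,247.5))
grab('scene','s5');grab('top','t5')
a=cv2.imread('pics/s5.png')[90:250,190:390];b=cv2.imread('pics/top0.png')
cv2.imwrite('pics/s5z.png',cv2.resize(a,None,fx=3,fy=3,interpolation=cv2.INTER_CUBIC))
a=cv2.imread('pics/t5.png')[130:330,200:450]
cv2.imwrite('pics/t5z.png',cv2.resize(a,None,fx=3,fy=3,interpolation=cv2.INTER_CUBIC))
E
```

```text
clk 9.2 tcp [0.4723 0.2898 0.1839] yaw -112.5 F [ 0.3 -0.9 -0.7] op 59.8 q [ 23.  17.  -6.  67.  -0. -44.]
[-8.61000e-01  1.26200e+00  1.32881e+02 -9.00000e-03 -1.00000e-03
 -0.00000e+00]
```

View pics/s5z.png

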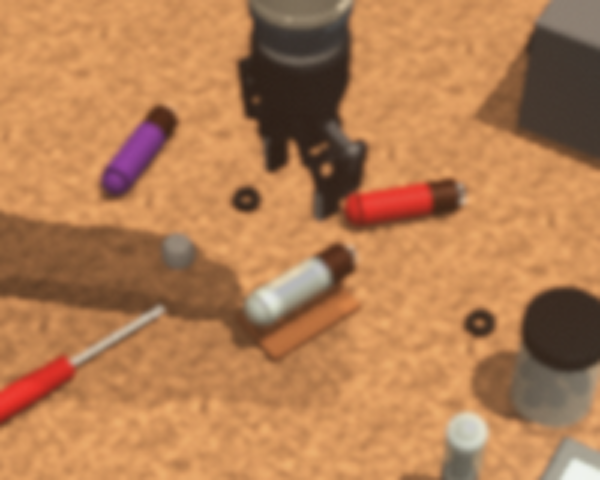

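View pics/t5z.png

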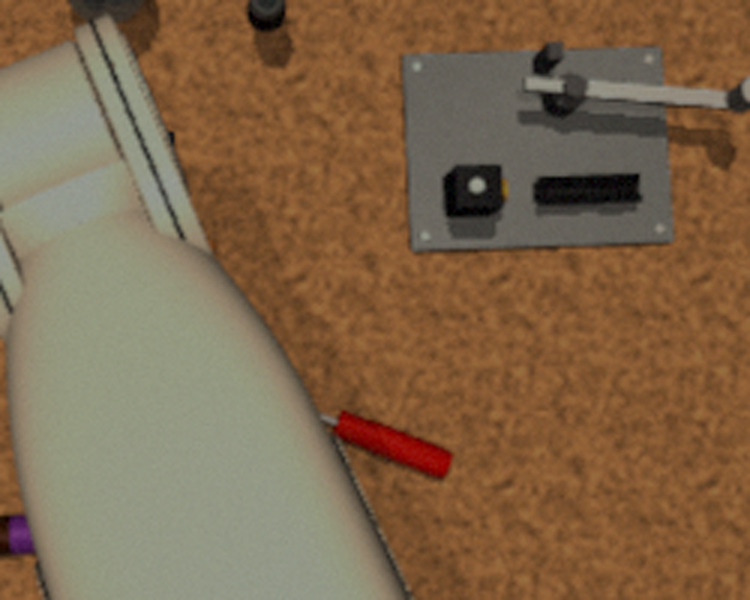

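play_rows(
  commands=[
    [[-1,1,40,-0.009,0,0,60],[-1,1,80,-0.009,0,0,60],[-1,1,110,-0.009,0,0,60],[-1,1,134,-0.009,0,0,60],[-1,1,134,-0.009,0,0,60],[-1,1,134,-0.009,0,0,30],[-1,1,134,-0.009,0,0,25],[-1,1,134,-0.009,0,0,25],[-1,1,134,-0.009,0,0,25],[-1,1,134,-0.009,0,0,25]],
  ],
  grip_force=25,
)

```text
clock: 10.3
position: [0.4735, 0.2902, 0.0518]
ee_rot: [[-0.384, -0.923, 0.002], [-0.923, 0.384, -0.0], [-0.001, -0.002, -1.0]]
force: [-3.6, 0.1, 6.2]
opening: 0.0312
```

```bash
python3 - <<'E'
from h import *
st()
z=np.load('pics/t5.npz');P=pts('top',z['d']);p=z['p'].astype(int)
for n,(u0,u1,v0,v1),zz in(('trough',(374,418,183,202),.031),('block',(345,371,182,206),.072)):
    m=p[v0:v1,u0:u1].sum(-1)<110
    m8=m.astype(np.uint8);nl,L,S,C=cv2.connectedComponentsWithStats(m8);i=1+S[1:,4].argmax()
    c=cv2.findContours((L==i).astype(np.uint8),0,1)[0][0];r=cv2.minAreaRect(c);b=cv2.boxPoints(r)+[u0,v0];
    print(n,S[i],[ray('top',*q,zz).round(4) for q in b])
    v,u=np.nonzero(L==i); print('centroid',ray('top',u.mean()+u0,v.mean()+v0,zz))
    if n=='trough':
        for ux in(378,384,390,396,402,408,412):
            vv=v[u+u0==ux]+v0; print(ray('top',ux,vv.mean(),zz).round(4),len(vv))
bar=P[150:175,374:450].reshape(-1,3);bar=bar[(bar[:,2]>.055)&(bar[:,2]<.08)];c=bar.mean(0);print(c,np.linalg.svd(bar[:,:2]-c[:2])[2][0])
a=cv2.imread('pics/t5.png')[175:210,340:420]
cv2.imwrite('pics/t5c.png',cv2.resize(a,None,fx=9,fy=9,interpolation=cv2.INTER_CUBIC))
E
```

```text
clk 10.3 tcp [0.4735 0.2902 0.0518] yaw -112.6 F [-3.6  0.1  6.2] op 31.2 q [ 23.  23. -18.  49.  -0. -45.]
trough [  4   5  35  10 313] [array([ 0.5355, -0.0349,  0.031 ]), array([ 0.5355, -0.1206,  0.031 ]), array([ 0.5128, -0.12  ,  0.031 ]), array([ 0.5128, -0.0344,  0.031 ])]
centroid [ 0.52333156 -0.07809339  0.031     ]
[ 0.5216 -0.0346  0.031 ] 6
[ 0.5229 -0.0497  0.031 ] 9
[ 0.5229 -0.0648  0.031 ] 9
[ 0.5229 -0.0799  0.031 ] 9
[ 0.5241 -0.0951  0.031 ] 8
[ 0.5254 -0.1103  0.031 ] 9
[ 0.5258 -0.1204  0.031 ] 7
block [  3   3  20  18 265] [array([0.5347, 0.0487, 0.072 ]), array([0.5382, 0.0023, 0.072 ]), array([0.499, 0.   , 0.072]), array([0.4954, 0.0463, 0.072 ])]
centroid [0.51601617 0.02459579 0.072     ]
[ 0.59830624 -0.10535407  0.06700735] [0.09698487 0.99528586]
```

View pics/t5c.png

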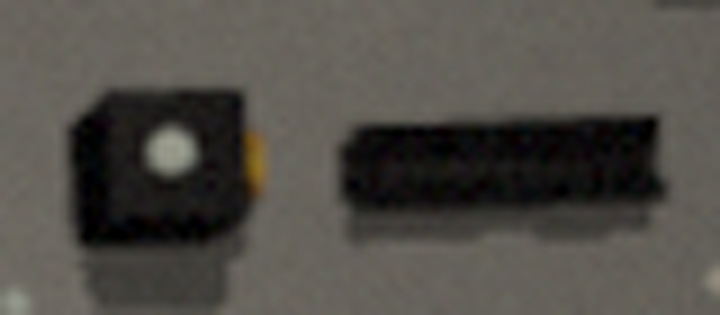

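```bash
python3 - <<'E'
from h import *
print(ray('top',369.4-.45,193,.045),plan(.524,-.082,.2,272.1),plan(.524,-.082,.1,272.1))
E
```

```text
[ 0.52107603 -0.00917913  0.045     ] [ 3.24093e+02 -1.89878e+02 -1.51062e+02 -2.00000e-03  0.00000e+00
 -4.31000e-01] [ 3.24150e+02 -1.89709e+02 -5.10620e+01 -2.00000e-03  0.00000e+00
 -4.31000e-01]
```

play_rows(
  commands=[
    [[0,0,-25,0,0,0,25],[0,0,-60,0,0,0,25],[0,0,-100,0,0,0,25],[0,0,-140,0,0,0,25],[0,0,-140,0,0,0,25]],
  ],
)

```text
clock: 10.8
position: [0.4755, 0.2911, 0.1984]
ee_rot: [[-0.384, -0.923, 0.012], [-0.923, 0.384, 0.004], [-0.008, -0.009, -1.0]]
force: [1.0, -0.0, -1.6]
opening: 0.0312
```

```bash
python3 - <<'E'
from h import *
st();print(plan(.524,-.082,.15,272.1))
grab('scene','s6')
a=cv2.imread('pics/s6.png')[50:250,190:390]
cv2.imwrite('pics/s6z.png',cv2.resize(a,None,fx=3,fy=3,interpolation=cv2.INTER_CUBIC))
E
```

```text
clk 10.8 tcp [0.4755 0.2911 0.1984] yaw -112.6 F [ 1.  -0.  -1.6] op 31.2 q [ 23.  16.  -5.  68.  -0. -45.]
[ 3.26166e+02 -1.87709e+02  4.44920e+01 -1.10000e-02  6.00000e-03
 -4.31000e-01]
```

View pics/s6z.png

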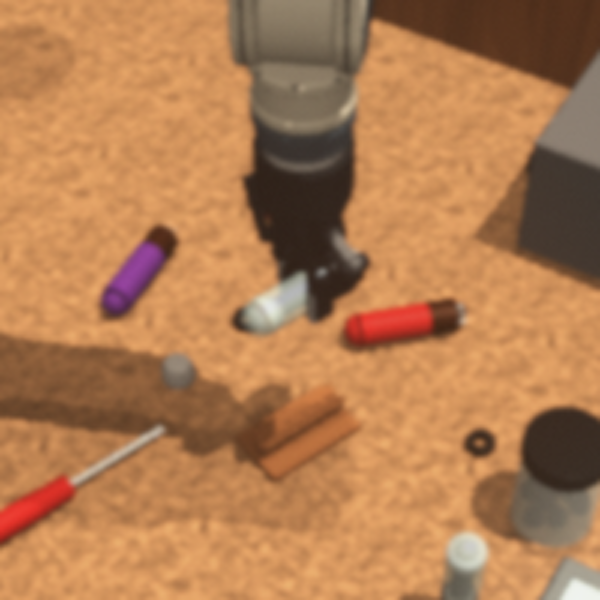

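The tube is held level, with the rest empty at (300,430) in the crop. I carry it over the trough.

play_rows(
  commands=[
    [[326,-188,0,-0.011,0.006,-0.431,25],[326,-188,0,-0.011,0.006,-0.431,25],[326,-188,0,-0.011,0.006,-0.431,25],[326,-188,0,-0.011,0.006,-0.431,25],[326,-188,0,-0.011,0.006,-0.431,25],[326,-188,0,-0.011,0.006,-0.431,25],[326,-188,0,-0.011,0.006,-0.431,25],[326,-188,0,-0.011,0.006,-0.431,25],[326,-188,20,-0.011,0.006,-0.431,25],[326,-188,50,-0.011,0.006,-0.431,25],[326,-188,80,-0.011,0.006,-0.431,25],[326,-188,100,-0.011,0.006,-0.431,25],[326,-188,120,-0.011,0.006,-0.431,25],[326,-188,120,-0.011,0.006,-0.431,25],[326,-188,120,-0.011,0.006,-0.431,25]],
  ],
)

```text
clock: 12.35
position: [0.5237, -0.0822, 0.075]
ee_rot: [[0.036, -0.999, -0.004], [-0.999, -0.036, -0.001], [0.001, 0.004, -1.0]]
force: [0.6, -0.3, -0.5]
opening: 0.0312
```

```bash
python3 - <<'E'
from h import *
st();print(plan(.524,-.082,.05,272.1))
grab('scene','s7');grab('top','t7')
a=cv2.imread('pics/s7.png')[220:370,150:350]
cv2.imwrite('pics/s7z.png',cv2.resize(a,None,fx=4,fy=4,interpolation=cv2.INTER_CUBIC))
a=cv2.imread('pics/t7.png')[130:240,320:450]
cv2.imwrite('pics/t7z.png',cv2.resize(a,None,fx=5,fy=5,interpolation=cv2.INTER_CUBIC))
E
```

```text
clk 12.35 tcp [ 0.5237 -0.0822  0.075 ] yaw -87.9 F [ 0.6 -0.3 -0.5] op 31.2 q [ -18.   20.  -19.   51.   -0. -110.]
[-2.2100e-01 -3.7300e-01  2.1955e+01  4.0000e-03 -1.0000e-03 -0.0000e+00]
```

View pics/s7z.png

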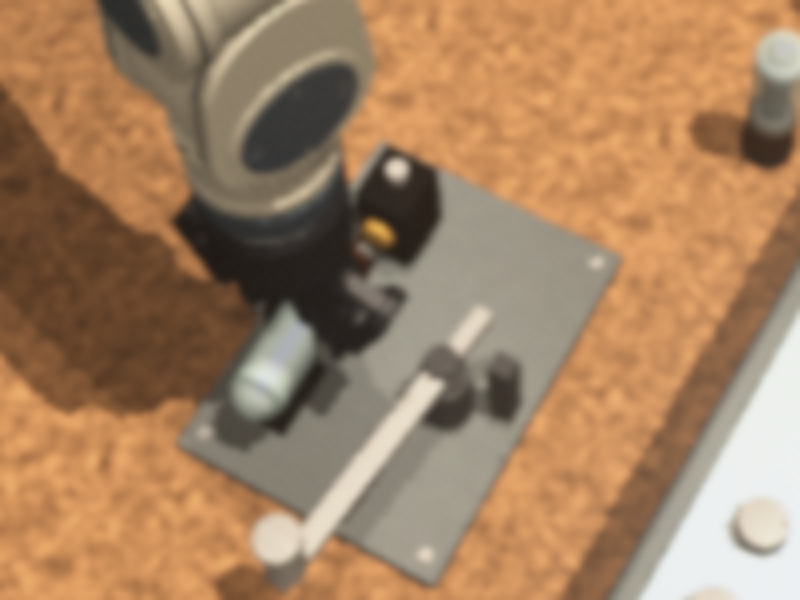

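View pics/t7z.png

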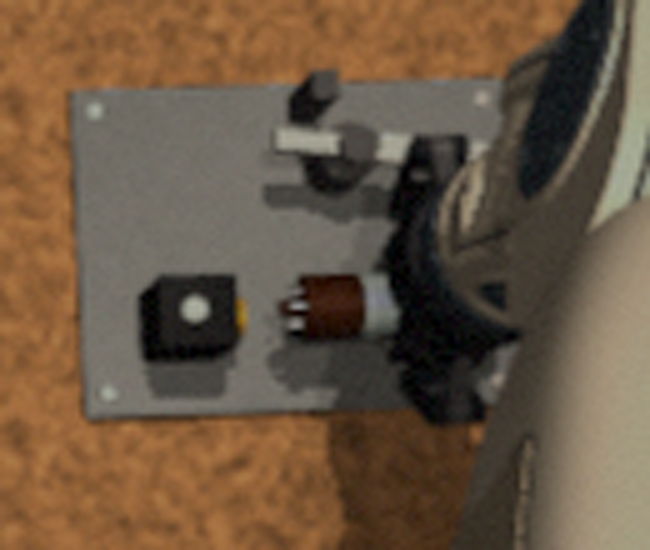

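```bash
python3 - <<'E'
from h import *
print(ray('top',375.8,191.4,.068),ray('top',369,193,.045))
E
```

```text
[ 0.52200171 -0.02152559  0.068     ] [ 0.52107599 -0.00930327  0.045     ]
```

play_rows(
  commands=[
    [[0,0,8,0.004,0,0,25],[0,0,14,0.004,0,0,25],[0,0,18,0.004,0,0,25],[0,0,20,0.004,0,0,25],[0,0,21,0.004,0,0,25],[0,0,22,0.004,0,0,25],[0,0,22,0.004,0,0,25]],
  ],
)

```text
clock: 13.15
position: [0.5244, -0.0824, 0.0539]
ee_rot: [[0.036, -0.999, 0.002], [-0.999, -0.036, -0.002], [0.002, -0.002, -1.0]]
force: [0.1, -0.4, -0.9]
opening: 0.0313
```

play_rows(
  commands=[
    [[0,0,1,0,0,0,25],[0,0,2,0,0,0,25],[0,0,2,0,0,0,25]],
  ],
)

```text
clock: 13.45
position: [0.5246, -0.0825, 0.0526]
ee_rot: [[0.037, -0.999, 0.003], [-0.999, -0.037, -0.002], [0.002, -0.003, -1.0]]
force: [-1.5, -0.4, 6.4]
opening: 0.031
```

play_rows(
  commands=[
    [[-2,0.5,-0.2,0,0,0,25],[-4,0.5,-0.2,0,0,0,25],[-6,0.5,-0.2,0,0,0,25],[-8,0.5,-0.2,0,0,0,25],[-10,0.5,-0.2,0,0,0,25],[-12,0.5,-0.2,0,0,0,25],[-12,0.5,-0.2,0,0,0,25]],
  ],
)

```text
clock: 14.15
position: [0.5236, -0.0702, 0.0527]
ee_rot: [[0.037, -0.999, 0.003], [-0.999, -0.037, -0.002], [0.002, -0.003, -1.0]]
force: [-0.4, 0.8, -1.0]
opening: 0.0311
```

play_rows(
  commands=[
    [[-1,0,0.3,0,0,0,25],[-2,0,0.3,0,0,0,25],[-3,0,0.3,0,0,0,25],[-3,0,0.3,0,0,0,25]],
  ],
)

```text
clock: 14.55
position: [0.5234, -0.0671, 0.0524]
ee_rot: [[0.037, -0.999, 0.003], [-0.999, -0.037, -0.002], [0.002, -0.002, -1.0]]
force: [0.1, -0.3, -0.8]
opening: 0.0312
```

play_rows(
  commands=[
    [[-0.5,0,0,0,0,0,25],[-1,0,0,0,0,0,25],[-1.5,0,0,0,0,0,25],[-1.5,0,0,0,0,0,25]],
  ],
)

```text
clock: 14.95
position: [0.5234, -0.0656, 0.0524]
ee_rot: [[0.037, -0.999, 0.003], [-0.999, -0.037, -0.002], [0.002, -0.002, -1.0]]
force: [-0.1, 0.1, 0.5]
opening: 0.0313
```

play_rows(
  commands=[
    [[-0.5,0,0,0,0,0,25],[-1,0,0,0,0,0,25],[-1.5,0,0,0,0,0,25],[-1.5,0,0,0,0,0,25]],
  ],
)

```text
clock: 15.35
position: [0.5234, -0.064, 0.0524]
ee_rot: [[0.037, -0.999, 0.003], [-0.999, -0.037, -0.002], [0.002, -0.003, -1.0]]
force: [-0.0, -0.3, -0.6]
opening: 0.0312
```

```bash
python3 - <<'E'
from h import *
st()
grab('top','t8')
a=cv2.imread('pics/t8.png')[130:240,320:450]
cv2.imwrite('pics/t8z.png',cv2.resize(a,None,fx=5,fy=5,interpolation=cv2.INTER_CUBIC))
E
```

```text
clk 15.35 tcp [ 0.5234 -0.064   0.0524] yaw -87.9 F [-0.  -0.3 -0.6] op 31.2 q [ -16.   21.  -22.   47.   -0. -108.]
```

View pics/t8z.png

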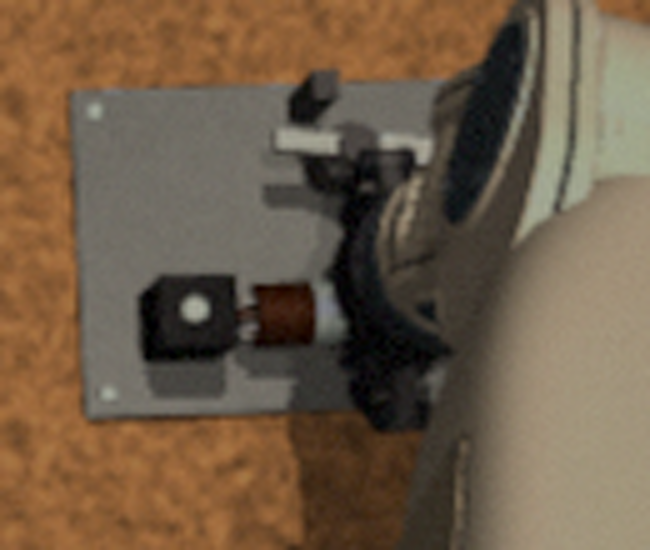

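The key has reached the contact at about (240,315) in the crop. I keep pushing until the hard stop shows in the force.

play_rows(
  commands=[
    [[-0.5,0,0,0,0,0,25],[-1,0,0,0,0,0,25],[-1,0,0,0,0,0,25]],
  ],
)

```text
clock: 15.7
position: [0.5233, -0.0631, 0.0524]
ee_rot: [[0.037, -0.999, 0.003], [-0.999, -0.037, -0.002], [0.002, -0.003, -1.0]]
force: [-0.3, -2.1, -0.7]
opening: 0.0313
```

play_rows(
  commands=[
    [[-0.5,0,0,0,0,0,25],[-1,0,0,0,0,0,25],[-1,0,0,0,0,0,25]],
  ],
)

```text
clock: 16.0
position: [0.5233, -0.0623, 0.0524]
ee_rot: [[0.037, -0.999, 0.003], [-0.999, -0.037, -0.003], [0.003, -0.003, -1.0]]
force: [-1.3, -3.2, -0.3]
opening: 0.0309
```

play_rows(
  commands=[
    [[-0.5,0,0,0,0,0,25],[-1,0,0,0,0,0,25],[-1,0,0,0,0,0,25]],
  ],
)

```text
clock: 16.3
position: [0.5233, -0.0616, 0.0524]
ee_rot: [[0.037, -0.999, 0.003], [-0.999, -0.037, -0.004], [0.004, -0.002, -1.0]]
force: [-1.1, -4.8, -1.9]
opening: 0.0312
```

play_rows(
  commands=[
    [[-0.5,0,0.3,0,0,0,25],[-1.2,0,0.5,0,0,0,25],[-1.2,0,0.5,0,0,0,25]],
  ],
)

```text
clock: 16.6
position: [0.5233, -0.0615, 0.0523]
ee_rot: [[0.036, -0.999, 0.003], [-0.999, -0.036, -0.006], [0.006, -0.003, -1.0]]
force: [-2.4, -9.6, 2.2]
opening: 0.0311
```

```bash
python3 - <<'E'
from h import *
st()
grab('top','t9');grab('scene','s9')
a=cv2.imread('pics/t9.png')[170:210,335:400]
cv2.imwrite('pics/t9z.png',cv2.resize(a,None,fx=10,fy=10,interpolation=cv2.INTER_CUBIC))
E
```

```text
clk 16.6 tcp [ 0.5233 -0.0615  0.0523] yaw -87.9 F [-2.4 -9.6  2.2] op 31.1 q [ -16.   21.  -22.   47.   -0. -108.]
```

View pics/t9z.png

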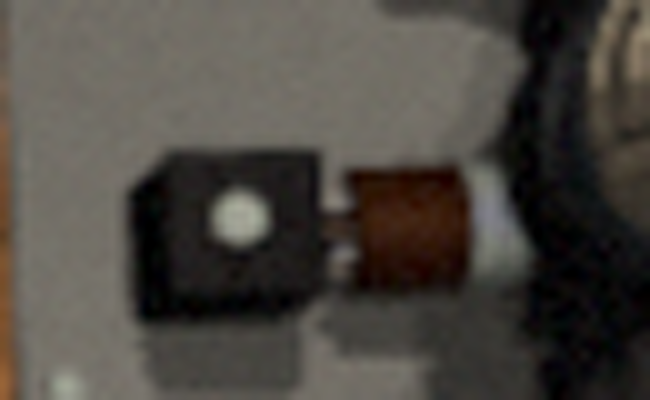

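Hard stop confirmed: 9.6 N reaction with no further travel. I release and retreat.

play_rows(
  commands=[
    [[-0.3,0,0,0,0,0,36],[-0.3,0,0,0,0,0,45],[-0.3,0,0,0,0,0,55],[-0.3,0,0,0,0,0,55],[0,0,-25,0,0,0,55],[0,0,-70,0,0,0,55],[0,0,-120,0,0,0,55],[0,0,-140,0,0,0,55],[0,0,-140,0,0,0,55]],
  ],
)

```text
clock: 17.6
position: [0.5243, -0.0608, 0.1957]
ee_rot: [[0.036, -0.999, 0.009], [-0.999, -0.036, -0.007], [0.008, -0.008, -1.0]]
force: [0.3, -0.4, -0.2]
opening: 0.0549
```

```bash
python3 - <<'E'
from h import *
st()
grab('top','t10');grab('scene','s10')
a=cv2.imread('pics/t10.png')[130:240,320:450]
cv2.imwrite('pics/t10z.png',cv2.resize(a,None,fx=5,fy=5,interpolation=cv2.INTER_CUBIC))
a=cv2.imread('pics/s10.png')[220:370,150:350]
cv2.imwrite('pics/s10z.png',cv2.resize(a,None,fx=4,fy=4,interpolation=cv2.INTER_CUBIC))
E
```

```text
clk 17.6 tcp [ 0.5243 -0.0608  0.1957] yaw -87.9 F [ 0.3 -0.4 -0.2] op 54.9 q [ -16.   14.   -9.   67.   -0. -108.]
```

View pics/t10z.png

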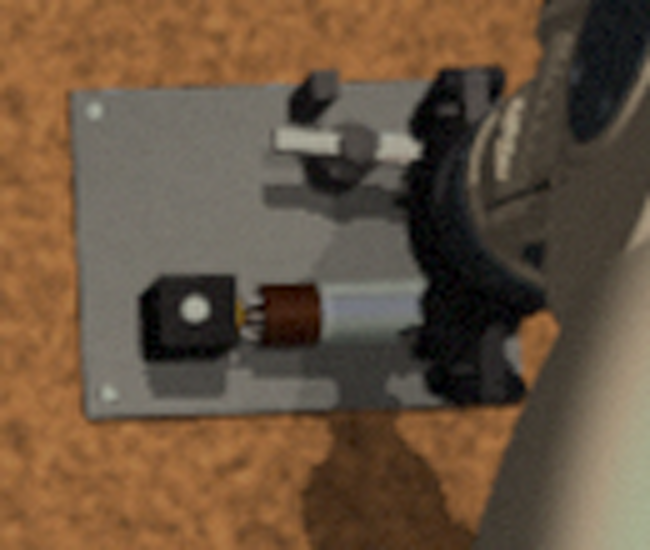

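View pics/s10z.png

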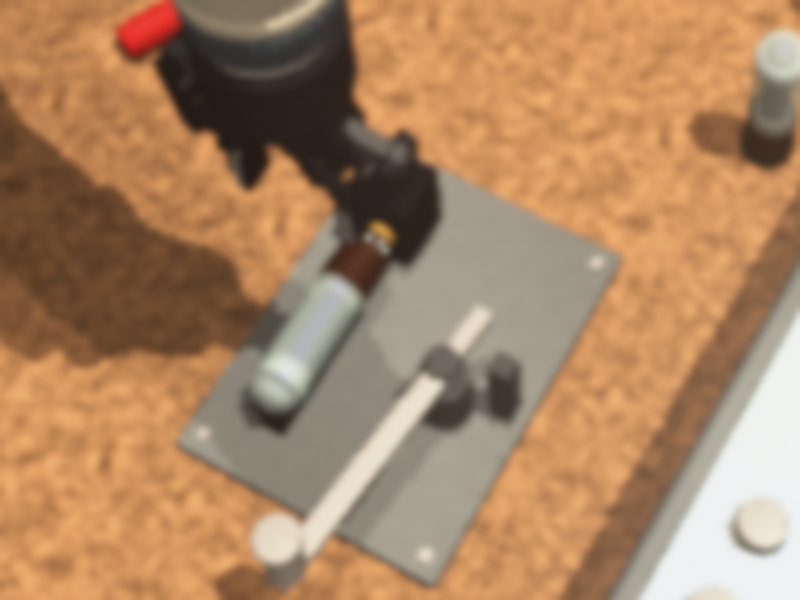

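On release the tube slid back about 6 mm: the brown edge moved from 247 to 260 px in the crop and the brass is visible again. I'll push it home from the dome end with closed fingers, which can't drag it back.

```bash
python3 - <<'E'
from h import *
z=np.load('pics/s10.npz');P=pts('scene',z['d'])
# dome end from scene pixels
for zx,zy in((255,400),(262,405),(270,410)): print(P[220+zy//4,150+zx//4].round(4), ray('scene',150+zx/4-.4,220+zy/4-.4,.045).round(4))
Q=P[280:330,205:245].reshape(-1,3);Q=Q[(Q[:,2]>.04)&(Q[:,2]<.07)&(abs(Q[:,0]-.524)<.03)];print(len(Q),Q.min(0),Q.max(0))
print(plan(.5255,-.168,.2,272.1,0),plan(.5255,-.168,.058,272.1,0))
E
```

```text
[ 0.5132 -0.1218  0.0265] [ 0.5198 -0.1258  0.045 ]
[ 0.5251 -0.1269  0.0459] [ 0.5248 -0.1262  0.045 ]
[ 0.5286 -0.1252  0.041 ] [ 0.5303 -0.1264  0.045 ]
643 [ 0.50787711 -0.12687365  0.04104115] [ 0.54259012 -0.01204598  0.06674299]
[ 1.07575e+02  1.19400e+00 -7.27800e+00 -3.00000e-03 -6.00000e-03
 -1.00000e-03] [ 1.06737e+02  1.60600e+00  1.34719e+02 -3.00000e-03 -6.00000e-03
 -1.00000e-03]
```

play_rows(
  commands=[
    [[50,1,0,-0.003,-0.006,0,0],[107,1,0,-0.003,-0.006,0,0],[107,1,0,-0.003,-0.006,0,0],[107,1,40,-0.003,-0.006,0,0],[107,1,80,-0.003,-0.006,0,0],[107,1,110,-0.003,-0.006,0,0],[107,1.5,134,-0.003,-0.006,0,0],[107,1.5,135,-0.003,-0.006,0,0],[107,1.5,135,-0.003,-0.006,0,0]],
  ],
)

```text
clock: 18.6
position: [0.5251, -0.1677, 0.057]
ee_rot: [[0.036, -0.999, -0.002], [-0.999, -0.036, 0.001], [-0.001, 0.002, -1.0]]
force: [0.3, 0.0, 0.1]
opening: 0.0
```

```bash
python3 - <<'E'
from h import *
st();print(plan(.5255,-.168,.058,272.1,0))
grab('scene','s11')
a=cv2.imread('pics/s11.png')[220:370,150:350]
cv2.imwrite('pics/s11z.png',cv2.resize(a,None,fx=4,fy=4,interpolation=cv2.INTER_CUBIC))
E
```

```text
clk 18.6 tcp [ 0.5251 -0.1677  0.057 ] yaw -87.9 F [0.3 0.  0.1] op 0.0 q [ -26.   22.  -18.   50.    0. -119.]
[ 0.338 -0.423 -0.971  0.002  0.001 -0.   ]
```

View pics/s11z.png

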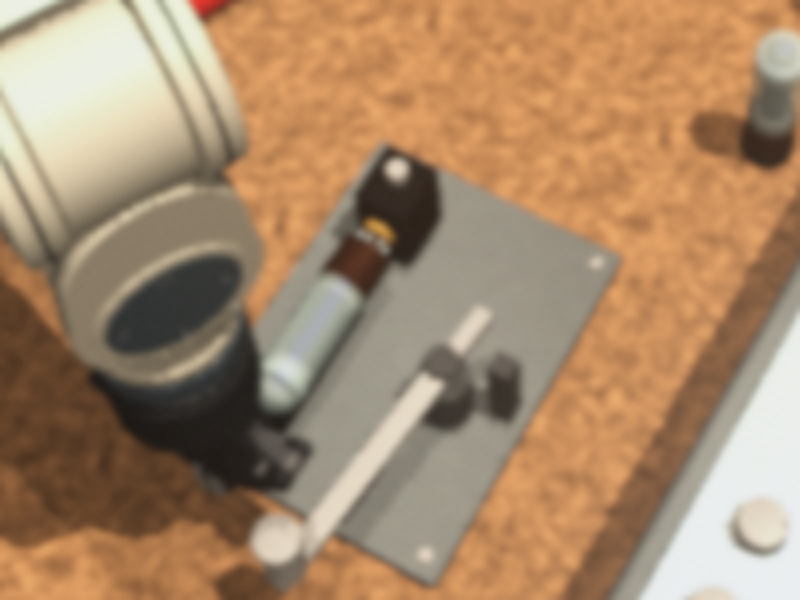

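The closed fingers are behind the dome at about (275,405) in the crop, clear of the bar. I push slowly.

play_rows(
  commands=[
    [[-5,0,0,0,0,0,0],[-10,0,0,0,0,0,0],[-14,0,0,0,0,0,0],[-18,0,0,0,0,0,0],[-21,0,0,0,0,0,0],[-24,0,0,0,0,0,0],[-26,0,0,0,0,0,0],[-28,0,0,0,0,0,0],[-29,0,0,0,0,0,0],[-30,0,0,0,0,0,0],[-30,0,0,0,0,0,0]],
  ],
)

```text
clock: 19.75
position: [0.5247, -0.1381, 0.058]
ee_rot: [[0.036, -0.999, -0.0], [-0.999, -0.036, 0.0], [-0.0, 0.0, -1.0]]
force: [-0.2, 1.1, 1.3]
opening: 0.0
```

play_rows(
  commands=[
    [[-1,0,0,0,0,0,0],[-2,0,0,0,0,0,0],[-3,0,0,0,0,0,0],[-3,0,0,0,0,0,0]],
  ],
)

```text
clock: 20.15
position: [0.5246, -0.135, 0.058]
ee_rot: [[0.036, -0.999, -0.0], [-0.999, -0.036, 0.0], [-0.0, 0.0, -1.0]]
force: [-0.2, -0.6, 0.4]
opening: -0.0003
```

play_rows(
  commands=[
    [[-0.5,0,0,0,0,0,0],[-1,0,0,0,0,0,0],[-1,0,0,0,0,0,0]],
  ],
)

```text
clock: 20.45
position: [0.5246, -0.1342, 0.0581]
ee_rot: [[0.036, -0.999, -0.0], [-0.999, -0.036, -0.0], [0.0, 0.0, -1.0]]
force: [-1.1, -2.2, -0.2]
opening: -0.0001
```

play_rows(
  commands=[
    [[-0.5,0,0,0,0,0,0],[-1,0,0,0,0,0,0],[-1,0,0,0,0,0,0]],
  ],
)

```text
clock: 20.75
position: [0.5246, -0.1334, 0.0581]
ee_rot: [[0.036, -0.999, -0.0], [-0.999, -0.036, -0.001], [0.001, 0.0, -1.0]]
force: [-0.6, -3.9, -0.5]
opening: 0.0001
```

play_rows(
  commands=[
    [[-0.5,0,0,0,0,0,0],[-1,0,0,0,0,0,0],[-1,0,0,0,0,0,0]],
  ],
)

```text
clock: 21.05
position: [0.5247, -0.1327, 0.0583]
ee_rot: [[0.036, -0.999, 0.0], [-0.999, -0.036, -0.002], [0.002, -0.0, -1.0]]
force: [0.3, -5.8, -0.9]
opening: 0.0003
```

```bash
python3 - <<'E'
from h import *
st();grab('scene','s12');grab('top','t12')
a=cv2.imread('pics/s12.png')[250:330,190:290];cv2.imwrite('pics/s12z.png',cv2.resize(a,None,fx=6,fy=6,interpolation=cv2.INTER_CUBIC))
a=cv2.imread('pics/t12.png')[170:210,335:400]
cv2.imwrite('pics/t12z.png',cv2.resize(a,None,fx=10,fy=10,interpolation=cv2.INTER_CUBIC))
E
```

```text
clk 21.05 tcp [ 0.5247 -0.1327  0.0583] yaw -87.9 F [ 0.3 -5.8 -0.9] op 0.3 q [ -23.   21.  -19.   49.   -0. -115.]
```

View pics/s12z.png

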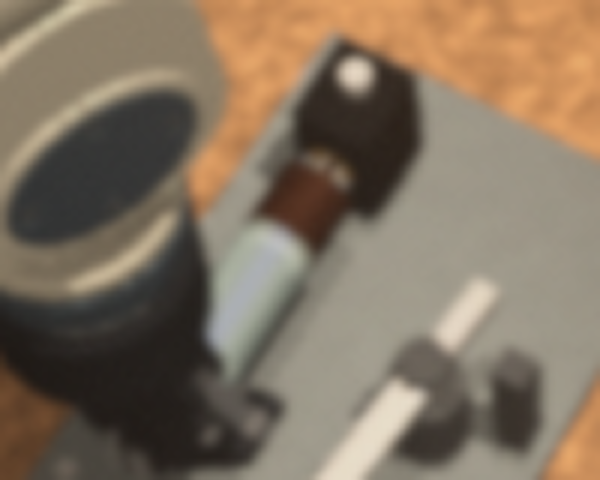

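View pics/t12z.png

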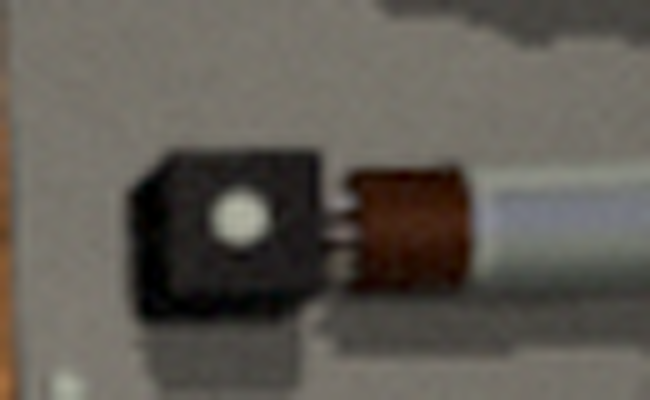

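The tube is home again: the brown base starts at 350 px in the crop, as it did at the hard stop. I unload slowly, back off and check whether it stays.

play_rows(
  commands=[
    [[0.5,0,0,0,0,0,0],[1,0,0,0,0,0,0],[1.5,0,0,0,0,0,0],[2,0,0,0,0,0,0],[2.5,0,0,0,0,0,0],[3,0,0,0,0,0,0],[4,0,0,0,0,0,0],[7,0,0,0,0,0,0],[15,0,0,0,0,0,0],[30,0,0,0,0,0,0],[30,0,-20,0,0,0,0],[30,0,-60,0,0,0,50],[30,0,-100,0,0,0,50],[30,0,-140,0,0,0,50],[30,0,-140,0,0,0,50]],
  ],
)

```text
clock: 22.65
position: [0.5277, -0.1646, 0.2037]
ee_rot: [[0.035, -0.999, 0.008], [-0.999, -0.035, -0.005], [0.006, -0.008, -1.0]]
force: [0.8, -0.2, -0.6]
opening: 0.0501
```

```bash
python3 - <<'E'
from h import *
st();grab('scene','s13');grab('top','t13')
a=cv2.imread('pics/s13.png')[220:370,150:350];cv2.imwrite('pics/s13z.png',cv2.resize(a,None,fx=4,fy=4,interpolation=cv2.INTER_CUBIC))
a=cv2.imread('pics/t13.png')[170:210,335:400]
cv2.imwrite('pics/t13z.png',cv2.resize(a,None,fx=10,fy=10,interpolation=cv2.INTER_CUBIC))
E
```

```text
clk 22.65 tcp [ 0.5277 -0.1646  0.2037] yaw -88.0 F [ 0.8 -0.2 -0.6] op 50.1 q [ -26.   16.   -5.   69.   -0. -118.]
```

View pics/s13z.png

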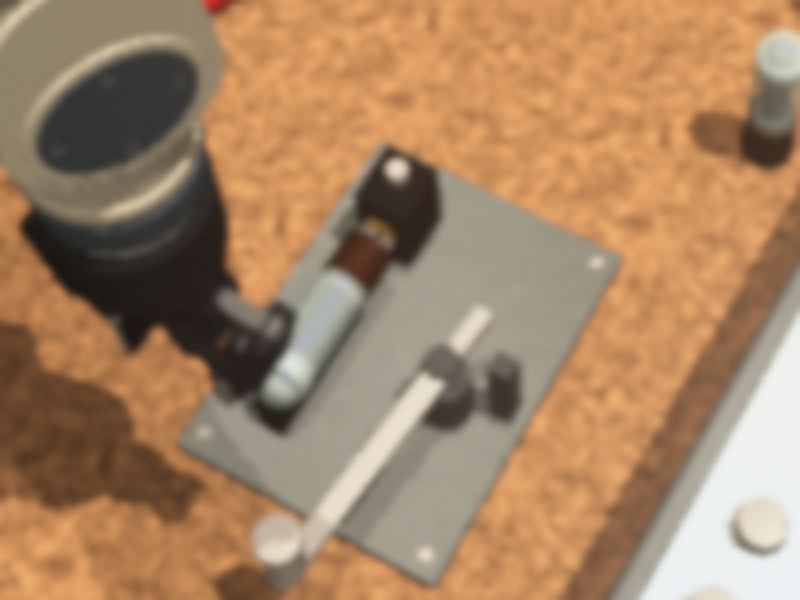

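View pics/t13z.png

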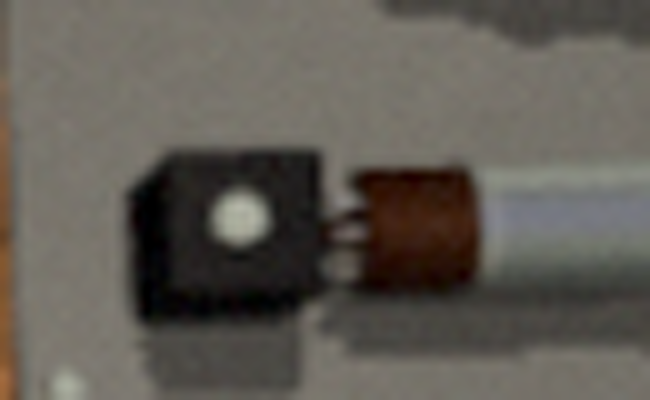

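```bash
python3 - <<'E'
from h import *
def edge(f):
    p=np.load(f'pics/{f}.npz')['p'][189:196,335:400].astype(float)
    b=p[...,2].mean(0); r=(p[...,0]-p[...,2]).mean(0)  # brownness
    i0=np.arange(len(r));  s=r.clip(8)-8
    m=(s>0)
    # glass edge: blue crossing 90 after brown peak
    k=s[28:52].argmax()+28
    j=[j for j in range(k,62) if b[j]<90<=b[j+1]][0]; right=335+j+(90-b[j])/(b[j+1]-b[j])
    l=[j for j in range(k,25,-1) if s[j]>s[k]/2>=s[j-1]][0]; left=335+l-(s[l]-s[k]/2)/(s[l]-s[l-1])
    return left,right,s[28:36].round(0)
for f in('t8','t9','t10','t12','t13'): print(f,*edge(f))
E
```

```text
t8 371.4763779527559 382.98496240601503 [0. 0. 0. 0. 3. 9. 8. 6.]
t9 370.4862068965517 382.1255230125523 [0. 0. 0. 0. 3. 5. 4. 7.]
t10 366.5 384.1259259259259 [ 0.  0.  0.  0. 48. 38.  9.  7.]
t12 370.62068965517244 381.9771863117871 [0. 0. 0. 0. 0. 3. 5. 6.]
t13 371.332298136646 382.7996031746032 [0. 0. 0. 0. 3. 4. 5. 5.]
```

The tube crept back about 2 mm (0.82 px), so the contact is in by only about 3 mm, which is marginal. I'll push it again and unload much more slowly from a lighter force.

```bash
python3 - <<'E'
from h import *
print(plan(.5247,-.150,.058,272.1,0))
E
```

```text
[-1.40600e+01  1.18600e+00  1.40965e+02 -2.00000e-03 -3.00000e-03
 -2.00000e-03]
```

play_rows(
  commands=[
    [[0,0,30,-0.002,-0.003,0,0],[0,0,70,-0.002,-0.003,0,0],[0,1,110,-0.002,-0.003,0,0],[0,1,135,-0.002,-0.003,0,0],[0,1,141,-0.002,-0.003,0,0],[0,1,141,-0.002,-0.003,0,0],[-5,1,141,-0.002,-0.003,0,0],[-10,1,141,-0.002,-0.003,0,0],[-14,1,141,-0.002,-0.003,0,0],[-18,1,141,-0.002,-0.003,0,0],[-21,1,141,-0.002,-0.003,0,0],[-23,1,141,-0.002,-0.003,0,0],[-25,1,141,-0.002,-0.003,0,0],[-26,1,141,-0.002,-0.003,0,0],[-26,1,141,-0.002,-0.003,0,0]],
  ],
)

```text
clock: 24.25
position: [0.5244, -0.138, 0.0579]
ee_rot: [[0.035, -0.999, -0.0], [-0.999, -0.035, 0.0], [-0.0, 0.0, -1.0]]
force: [-0.9, -0.4, 0.4]
opening: 0.0004
```

play_rows(
  commands=[
    [[-0.5,0,0,0,0,0,0],[-1,0,0,0,0,0,0],[-1.5,0,0,0,0,0,0],[-2,0,0,0,0,0,0],[-2.5,0,0,0,0,0,0],[-2.8,0,0,0,0,0,0],[-3,0,0,0,0,0,0],[-3,0,0,0,0,0,0]],
  ],
)

```text
clock: 25.05
position: [0.5244, -0.1349, 0.0579]
ee_rot: [[0.035, -0.999, -0.0], [-0.999, -0.035, 0.0], [-0.0, 0.0, -1.0]]
force: [0.1, -0.3, 0.5]
opening: -0.0002
```

play_rows(
  commands=[
    [[-0.2,0,0,0,0,0,0],[-0.4,0,0,0,0,0,0],[-0.5,0,0,0,0,0,0],[-0.5,0,0,0,0,0,0]],
  ],
)

```text
clock: 25.45
position: [0.5243, -0.1346, 0.0579]
ee_rot: [[0.035, -0.999, -0.0], [-0.999, -0.035, 0.0], [-0.0, 0.0, -1.0]]
force: [-0.0, -1.2, 0.5]
opening: -0.0001
```

play_rows(
  commands=[
    [[-0.2,0,0,0,0,0,0],[-0.4,0,0,0,0,0,0],[-0.5,0,0,0,0,0,0],[-0.5,0,0,0,0,0,0]],
  ],
)

```text
clock: 25.85
position: [0.5244, -0.1342, 0.0579]
ee_rot: [[0.035, -0.999, -0.0], [-0.999, -0.035, -0.0], [0.0, 0.0, -1.0]]
force: [0.1, -2.7, 0.2]
opening: -0.0002
```

```bash
cat > e.py <<'E'
from h import *
def edge(f):
    p=np.load(f'pics/{f}.npz')['p'][189:196,335:400].astype(float)
    b=p[...,2].mean(0); r=(p[...,0]-p[...,2]).mean(0);s=r.clip(8)-8
    k=s[36:52].argmax()+36
    j=[j for j in range(k,62) if b[j]<90<=b[j+1]][0]; return 335+j+(90-b[j])/(b[j+1]-b[j])
if __name__=='__main__':
    import sys
    st();grab('top',sys.argv[1])
    for f in('t10','t12','t13',sys.argv[1]):print(f,edge(f))
E
python3 e.py t14
```

```text
clk 25.85 tcp [ 0.5244 -0.1342  0.0579] yaw -88.0 F [ 0.1 -2.7  0.2] op -0.2 q [ -23.   22.  -19.   49.   -0. -115.]
t10 384.1259259259259
t12 381.9771863117871
t13 382.7996031746032
t14 382.6949541284404
```

The stop is springy: about 2.3 N/mm, with onset near TCP y = -0.135. The earlier resting place (382.80 px) is therefore close to the true 5 mm point. I withdraw slowly.

play_rows(
  commands=[
    [[0.2,0,0,0,0,0,0],[0.4,0,0,0,0,0,0],[0.6,0,0,0,0,0,0],[0.8,0,0,0,0,0,0],[1,0,0,0,0,0,0],[1.2,0,0,0,0,0,0],[1.4,0,0,0,0,0,0],[1.6,0,0,0,0,0,0],[2,0,0,0,0,0,0],[2.5,0,0,0,0,0,0],[3,0,0,0,0,0,0],[5,0,0,0,0,0,0],[10,0,0,0,0,0,0],[20,0,0,0,0,0,0],[30,0,0,0,0,0,0],[30,0,-20,0,0,0,0],[30,0,-60,0,0,0,50],[30,0,-100,0,0,0,50],[30,0,-140,0,0,0,50],[30,0,-140,0,0,0,50]],
  ],
)

```text
clock: 27.9
position: [0.5273, -0.1659, 0.2033]
ee_rot: [[0.034, -0.999, 0.008], [-0.999, -0.035, -0.004], [0.004, -0.008, -1.0]]
force: [1.1, 0.1, 0.3]
opening: 0.0499
```

```bash
python3 e.py t15; python3 - <<'E'
from h import *
a=cv2.imread('pics/t15.png')[170:210,335:400]
cv2.imwrite('pics/t15z.png',cv2.resize(a,None,fx=10,fy=10,interpolation=cv2.INTER_CUBIC))
grab('scene','s15')
P=pts('scene',np.load('pics/s15.npz')['d'])
Q=P[280:330,205:245].reshape(-1,3);Q=Q[(Q[:,2]>.04)&(Q[:,2]<.07)&(abs(Q[:,0]-.524)<.03)];print(len(Q),Q.min(0))
# knob position from scene
for r in arm.recognise('knob','scene'):print(r)
K=P[330:370,200:245].reshape(-1,3);K=K[(K[:,2]>.1)&(K[:,2]<.12)];print('cap',len(K),np.median(K,0),K.min(0),K.max(0))
print(plan(.5905,-.197,.16,174))
E
```

```text
clk 27.9 tcp [ 0.5273 -0.1659  0.2033] yaw -88.0 F [1.1 0.1 0.3] op 49.9 q [ -26.   16.   -5.   69.   -0. -118.]
t10 384.1259259259259
t12 381.9771863117871
t13 382.7996031746032
t15 382.8033826638478
552 [ 0.50946765 -0.12396268  0.04059254]
{'box': [242.3, 332.9, 62.8, 73.5], 'confidence': 0.8}
cap 143 [ 0.59568948 -0.19853887  0.11040334] [ 0.5814539  -0.21020188  0.10328224] [ 0.60706064 -0.18482568  0.11451575]
[ 34.574 -64.179  34.393   0.     -0.      1.71 ]
```

View pics/t15z.png

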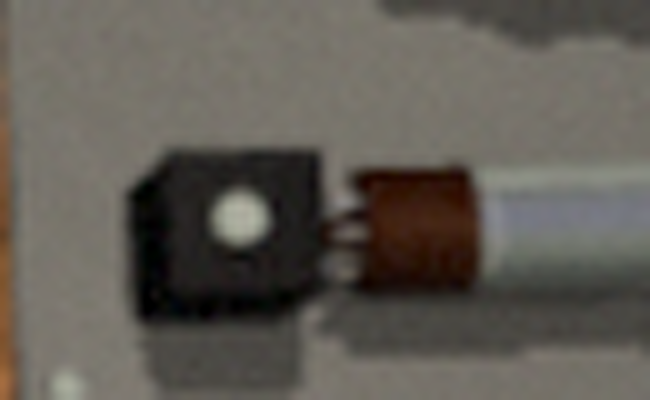

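The tube repeatably rests at 382.80 px, against the contact stop. Next I go to the knob.

play_rows(
  commands=[
    [[34,-66,20,0,0,1.71,50],[34,-66,20,0,0,1.71,50],[34,-66,20,0,0,1.71,50],[34,-66,20,0,0,1.71,50],[34,-66,20,0,0,1.71,50],[34,-66,20,0,0,1.71,50],[34,-66,20,0,0,1.71,50],[34,-66,20,0,0,1.71,50],[34,-66,20,0,0,1.71,50],[34,-66,20,0,0,1.71,50],[34,-66,20,0,0,1.71,50],[34,-66,20,0,0,1.71,50],[34,-66,20,0,0,1.71,50],[34,-66,20,0,0,1.71,50],[34,-66,20,0,0,1.71,50]],
  ],
)

```text
clock: 29.55
position: [0.5921, -0.1964, 0.1767]
ee_rot: [[-0.995, 0.103, -0.001], [0.103, 0.995, 0.001], [0.001, 0.0, -1.0]]
force: [0.2, -0.7, -0.3]
opening: 0.0501
```

```bash
python3 - <<'E'
from h import *
st();print(plan(.592,-.197,.0945,174))
E
```

```text
clk 29.55 tcp [ 0.5921 -0.1964  0.1767] yaw 174.1 F [ 0.2 -0.7 -0.3] op 50.1 q [-26.  24.   3.  70.  -0. -20.]
[-8.4000e-02 -6.0400e-01  7.9195e+01  0.0000e+00 -1.0000e-03  1.0000e-03]
```

play_rows(
  commands=[
    [[0,-0.5,30,0,0,0,50],[0,-0.5,60,0,0,0,50],[0,-0.5,76,0,0,0,50],[0,-0.5,78,0,0,0,50],[0,-0.5,78,0,0,0,30],[0,-0.5,78,0,0,0,15],[0,-0.5,78,0,0,0,15],[0,-0.5,78,0,0,0,15],[0,-0.5,78,0,0,0,15]],
  ],
  grip_force=40,
)

```text
clock: 30.45
position: [0.5924, -0.1975, 0.0997]
ee_rot: [[-0.995, 0.103, 0.0], [0.103, 0.995, -0.001], [-0.0, -0.001, -1.0]]
force: [0.3, -3.7, 4.4]
opening: 0.0245
```

play_rows(
  commands=[
    [[0,0,-4,0,0,0,15],[0,0,-8,0,0,0,15],[0,0,-12,0,0,0,15],[0,0,-16,0,0,0,15],[0,0,-20,0,0,0,15],[0,0,-24,0,0,0,15],[0,0,-26,0,0,0,15],[0,0,-26,0,0,0,15]],
  ],
  grip_force=40,
)

```text
clock: 31.25
position: [0.5923, -0.197, 0.1259]
ee_rot: [[-0.995, 0.103, 0.0], [0.103, 0.995, -0.0], [-0.0, -0.0, -1.0]]
force: [-0.1, 5.2, -7.8]
opening: 0.0243
```

```bash
python3 - <<'E'
from h import *
st()
grab('scene','s16')
a=cv2.imread('pics/s16.png');cv2.imwrite('pics/s16z.png',cv2.resize(a[220:390,150:350],None,fx=3,fy=3,interpolation=cv2.INTER_CUBIC))
o=arm.observe();R=np.array(o['ee_rot']);p=np.array(o['position']);k=p[:2]
piv=np.array([.603,-.0622]);print(np.linalg.norm(k-piv),np.degrees(np.arctan2(*(piv-k)[::-1])))
a0=np.arctan2(*(piv-k)[::-1])-np.radians(2.2);print('turn',a0)
for i in range(1,21):
    a=-min(i*.08,a0+.0)
    c,s=np.cos(a),np.sin(a);M=np.array([[c,-s],[s,c]])
    t=np.r_[piv+M@(k-piv)*(.135/np.linalg.norm(k-piv)),p[2]]
    print((R.T@(t-p)*1000).round(0).tolist(),-round(a,2))
E
```

```text
clk 31.25 tcp [ 0.5923 -0.197   0.1259] yaw 174.1 F [-0.1  5.2 -7.8] op 24.3 q [-26.  25.  -2.  63.  -0. -20.]
0.1352846448692086 85.4399677581476
turn 1.4528115066335985
[11.0, 0.0, 0.0] 0.08
[22.0, 2.0, 0.0] 0.16
[32.0, 3.0, 0.0] 0.24
[43.0, 6.0, 0.0] 0.32
[53.0, 10.0, 0.0] 0.4
[63.0, 14.0, 0.0] 0.48
[72.0, 19.0, 0.0] 0.56
[81.0, 25.0, 0.0] 0.64
[90.0, 32.0, 0.0] 0.72
[98.0, 39.0, 0.0] 0.8
[105.0, 47.0, 0.0] 0.88
[112.0, 55.0, 0.0] 0.96
[118.0, 64.0, 0.0] 1.04
[123.0, 74.0, 0.0] 1.12
[128.0, 83.0, 0.0] 1.2
[132.0, 94.0, 0.0] 1.28
[134.0, 104.0, 0.0] 1.36
[137.0, 114.0, 0.0] 1.44
[137.0, 116.0, 0.0] 1.45
[137.0, 116.0, 0.0] 1.45
```

View pics/s16z.png

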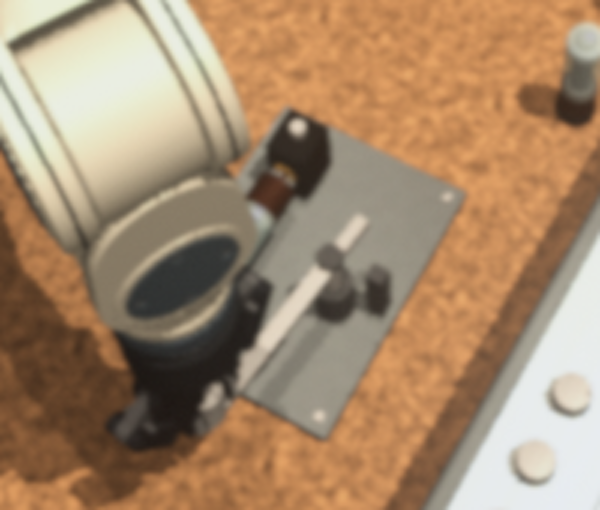

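play_rows(
  commands=[
    [[11,0,0,0,0,0.08,15],[22,2,0,0,0,0.16,15],[32,3,0,0,0,0.24,15],[43,6,0,0,0,0.32,15],[53,10,0,0,0,0.4,15],[63,14,0,0,0,0.48,15],[72,19,0,0,0,0.56,15],[81,25,0,0,0,0.64,15],[90,32,0,0,0,0.72,15],[98,39,0,0,0,0.8,15],[105,47,0,0,0,0.88,15],[112,55,0,0,0,0.96,15],[118,64,0,0,0,1.04,15],[123,74,0,0,0,1.12,15],[128,83,0,0,0,1.2,15],[132,94,0,0,0,1.28,15],[134,104,0,0,0,1.36,15],[136,110,0,0,0,1.41,15],[137,114,0,0,0,1.44,15],[137,115,0,0,0,1.45,15]],
  ],
  grip_force=40,
)

```text
clock: 33.3
position: [0.4684, -0.0688, 0.1262]
ee_rot: [[-0.017, 1.0, 0.002], [1.0, 0.017, -0.001], [-0.001, 0.002, -1.0]]
force: [2.5, -0.1, -7.2]
opening: 0.0246
```

```bash
python3 - <<'E'
from h import *
st()
grab('scene','s17')
a=cv2.imread('pics/s17.png');cv2.imwrite('pics/s17z.png',cv2.resize(a[220:370,150:320],None,fx=3.5,fy=3.5,interpolation=cv2.INTER_CUBIC))
print(plan(.4681,-.0674,.1217,91.9,0))
E
```

```text
clk 33.3 tcp [ 0.4684 -0.0688  0.1262] yaw 91.0 F [ 2.5 -0.1 -7.2] op 24.6 q [-18.  12. -22.  56.  -0.  71.]
[ 1.376e+00 -2.850e-01  4.405e+00  1.000e-03  1.000e-03 -1.600e-02]
```

View pics/s17z.png

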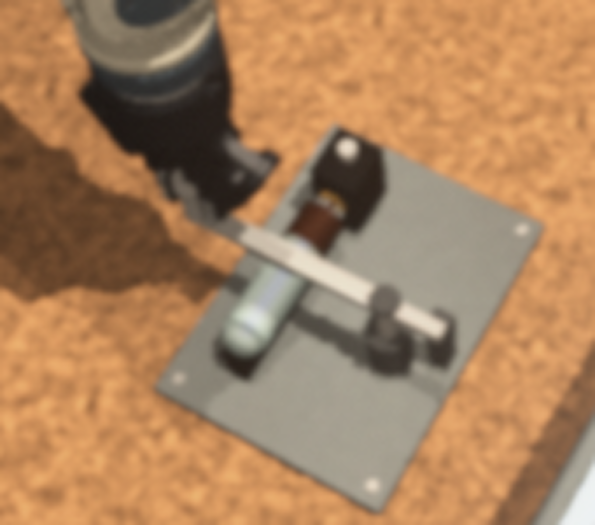

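play_rows(
  commands=[
    [[1,0,0,0,0,-0.01,15],[2,0,0,0,0,-0.016,15],[2.5,0,0,0,0,-0.016,15],[2.5,0,0,0,0,-0.016,15]],
  ],
  grip_force=40,
)

```text
clock: 33.75
position: [0.4685, -0.0667, 0.1262]
ee_rot: [[-0.033, 0.999, 0.002], [0.999, 0.033, -0.002], [-0.002, 0.002, -1.0]]
force: [2.3, -2.8, -7.4]
opening: 0.0242
```

Closed stop felt (-2.8 N). I lower slowly.

play_rows(
  commands=[
    [[-0.5,0,2,0,0,0,15],[-0.5,0,4,0,0,0,15],[-0.5,0,6,0,0,0,15],[-0.5,0,8,0,0,0,15],[-0.5,0,10,0,0,0,15],[-0.5,0,12,0,0,0,15],[-0.5,0,14,0,0,0,15],[-0.5,0,16,0,0,0,15],[-0.5,0,17,0,0,0,15],[-0.5,0,18,0,0,0,15],[-0.5,0,18,0,0,0,15]],
  ],
  grip_force=40,
)

```text
clock: 34.85
position: [0.4684, -0.0672, 0.1081]
ee_rot: [[-0.033, 0.999, 0.001], [0.999, 0.033, -0.002], [-0.002, 0.001, -1.0]]
force: [1.0, -3.8, -5.4]
opening: 0.0244
```

play_rows(
  commands=[
    [[0,0,0.5,0,0,0,15],[0,0,1,0,0,0,15],[0,0,1.5,0,0,0,15],[0,0,1.5,0,0,0,15]],
  ],
  grip_force=40,
)

```text
clock: 35.25
position: [0.4684, -0.0672, 0.1065]
ee_rot: [[-0.033, 0.999, 0.001], [0.999, 0.033, -0.002], [-0.002, 0.001, -1.0]]
force: [0.9, -3.3, -4.9]
opening: 0.0245
```

play_rows(
  commands=[
    [[0,0,0.4,0,0,0,15],[0,0,0.8,0,0,0,15],[0,0,1,0,0,0,15],[0,0,1,0,0,0,15]],
  ],
  grip_force=40,
)

```text
clock: 35.65
position: [0.4684, -0.0672, 0.1061]
ee_rot: [[-0.033, 0.999, 0.002], [0.999, 0.033, -0.002], [-0.002, 0.002, -1.0]]
force: [-3.7, -2.6, 5.6]
opening: 0.0244
```

The bar now rests on the glass: Fz flipped from -4.9 to +5.6 N at lift ≈ 6 mm. I ease off, release and retreat.

play_rows(
  commands=[
    [[0,0,-0.3,0,0,0,15],[0,0,-0.3,0,0,0,15],[0,0,-0.3,0,0,0,26],[0,0,-0.3,0,0,0,32],[0,0,-0.6,0,0,0,40],[0,0,-1,0,0,0,50],[0,0,-1,0,0,0,50],[0,0,-1,0,0,0,50],[0,0,-15,0,0,0,50],[0,0,-45,0,0,0,50],[0,0,-90,0,0,0,50],[0,0,-130,0,0,0,50],[0,0,-130,0,0,0,50]],
  ],
  grip_force=40,
)

```text
clock: 36.95
position: [0.47, -0.0675, 0.2411]
ee_rot: [[-0.033, 0.999, 0.01], [0.999, 0.033, -0.005], [-0.005, 0.009, -1.0]]
force: [1.3, 0.1, -0.8]
opening: 0.0499
```

play_rows(
  commands=[
    [[-40,-20,0,0,0,0,50],[-80,-40,0,0,0,0,50],[-120,-60,0,0,0,0,50],[-160,-80,0,0,0,0,50],[-200,-80,0,0,0,0,50],[-200,-80,0,0,0,0,50]],
  ],
)

```text
clock: 37.55
position: [0.3961, -0.274, 0.2406]
ee_rot: [[-0.028, 1.0, 0.009], [1.0, 0.029, -0.005], [-0.006, 0.009, -1.0]]
force: [0.1, -0.1, 0.1]
opening: 0.0506
```

```bash
python3 e.py t20; python3 - <<'E'
from h import *
grab('scene','s20')
a=cv2.imread('pics/s20.png');cv2.imwrite('pics/s20z.png',cv2.resize(a[180:370,190:420],None,fx=3.3,fy=3.1,interpolation=cv2.INTER_CUBIC))
a=cv2.imread('pics/t20.png')[135:230,325:435]
cv2.imwrite('pics/t20z.png',cv2.resize(a,None,fx=7,fy=6.3,interpolation=cv2.INTER_CUBIC))
for n in('scene0','s20'):
  P=pts('scene',np.load(f'pics/{n}.npz')['d']);K=P[255:315,190:230].reshape(-1,3);K=K[(K[:,2]>.1)&(K[:,2]<.13)];print(n,'cap',len(K),np.median(K,0))
for n in('top0','t20'):
  P=pts('top',np.load(f'pics/{n}.npz')['d']);K=P[200:222,388:412].reshape(-1,3);K=K[(K[:,2]>.098)&(K[:,2]<.135)];print(n,'cap',len(K),np.median(K,0))
  B=P[170:200,386:402].reshape(-1,3);B=B[(B[:,2]>.058)&(B[:,2]<.09)];print('bar z',np.median(B,0))
E
```

```text
clk 37.55 tcp [ 0.3961 -0.274   0.2406] yaw 91.6 F [ 0.1 -0.1  0.1] op 50.6 q [-45.   8.  -9.  72.   0.  44.]
t10 384.1259259259259
t12 381.9771863117871
t13 382.7996031746032
t20 382.8606194690266
scene0 cap 110 [ 0.47191118 -0.07244348  0.11007871]
s20 cap 120 [ 0.47214471 -0.06958671  0.11536773]
top0 cap 100 [ 0.46797236 -0.06638073  0.11005427]
bar z [ 0.53898077 -0.06228209  0.06646186]
t20 cap 105 [ 0.46740359 -0.06317143  0.11515065]
bar z [ 0.52983284 -0.06099148  0.07040448]
```

View pics/s20z.png

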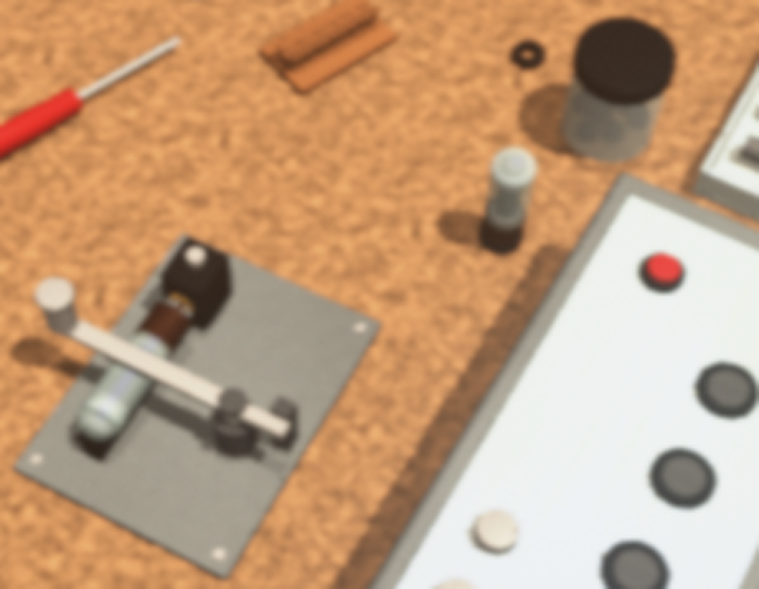

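View pics/t20z.png

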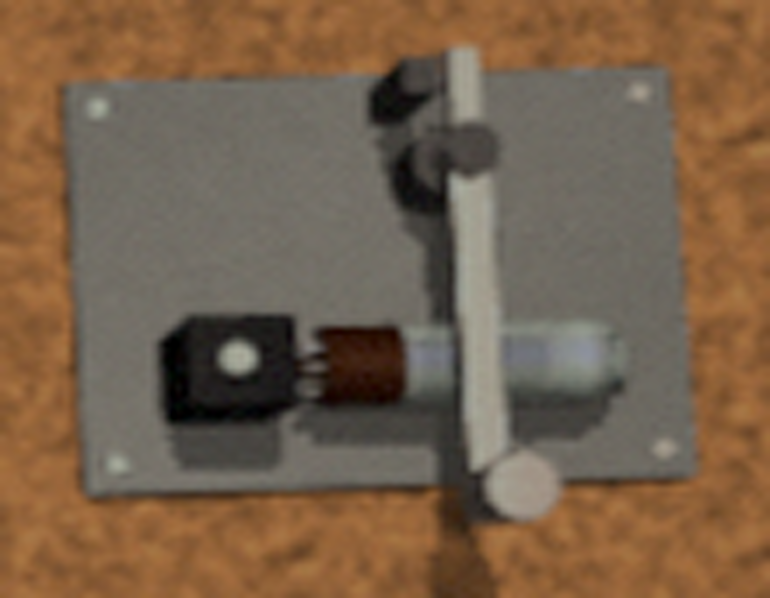

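```bash
python3 - <<'E'
from h import *
from e import edge
for f in('t20','t10'): 
    y=ray('top',edge(f),192.5,.061)[1];print(f,'edge y',y,'tip y',y+.038)
# brass edge subpixel in t5
p=np.load('pics/t5.npz')['p'][190:196,362:376].astype(float)
r=(p[...,0]-p[...,2]).mean(0);print(r.round(0)); 
k=r.argmax();j=[j for j in range(k,13) if r[j]>r[k]/2>=r[j+1]][0];u=362+j+(r[j]-r[k]/2)/(r[j]-r[j+1]);print(u,'free face y',ray('top',u,193,.05)[1],ray('top',u,193,.055)[1])
a=cv2.imread('pics/s20.png');cv2.imwrite('pics/s20c.png',cv2.resize(a[250:290,225:265],None,fx=14,fy=14,interpolation=cv2.INTER_CUBIC))
E
```

```text
t20 edge y -0.04021449917531408 tip y -0.0022144991753140844
t10 edge y -0.043315918440414825 tip y -0.0053159184404148255
[ 3.  4.  2.  7.  3. 60. 85. 43. 11. 10. 11. 11. 12. 11.]
369.01554404145077 free face y -0.0083841669088362 -0.007426465122721465
```

View pics/s20c.png

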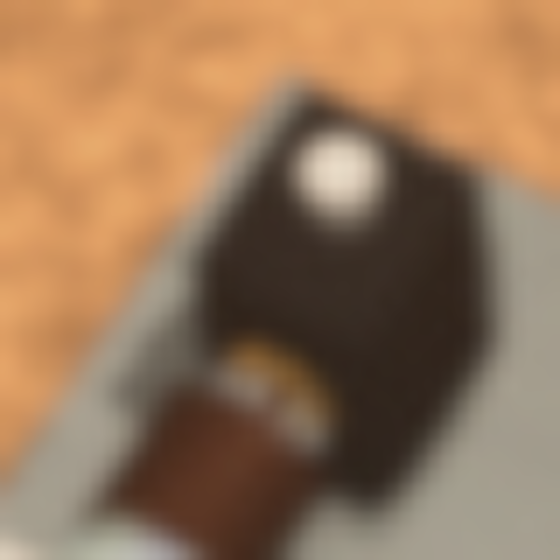

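Contact depth from the images is about 5 mm, which agrees with the force onset. I hand in.

```bash
python3 -c "
from h import *
print(arm.hand_in());st()"
```

```text
the job is handed in; nothing more can be done
None
the job is handed in; nothing more can be done
```

The tube is loaded in the cradle and clamped, and the job was handed in at about 38 s on the clock. The hand-in gives no verdict.

**What I did:** I lifted the bar by its knob, swung it aside and set it down. I then laid the glass tube in the trough and slid it to the contact's stop. After that I swung the bar back to its closed stop and lowered it slowly onto the glass, then released the knob and moved the arm clear.

**One correction:** when I first let go of the tube it slid back about 5 mm. I pushed it home again from the dome end with closed fingers and backed off slowly. It then stayed put, including after the bar was closed.

**Last checks:**
- **Contact:** pushed in about 5 mm, with an image estimate of 5.8 ± 1 mm. The force rise at the stop agrees. It reads like a springy stop rather than a hard one, so the depth is inferred, not measured directly.
- **Bar:** at its closed stop, and the cap stands 5 mm higher than when empty, against the expected 6 mm.
- **Bystanders:** the standing tube and canister look untouched in the last picture. I did not measure their positions.

No check failed at the end.

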